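# Close a two-part wax mould at the injector and hold it shut

### The job

First slide the lower mould half along the bench, without lifting it, into the corner of the green fence so that it sits flush against both bars over the yellow patch. Then set the upper half on its dowels the way it fits, fully closed, and press it down firmly (about 15 to 20 N). Finish while still holding the mould pressed shut, and leave the other things on the bench where they are.

Things in the scene. Friction and masses are not known exactly. Their poses are not given: they have to be found in the camera images.
- lower_half: lower mould half, loose, parting face up: aluminium plate 76 (own x) x 100 (y) x 24 high, about 0.5 kg. Origin: centre of its underside, z up. Two steel dowels on top at own (x, y) = (25, 35) and (-25, -27): 10 in diameter, 14 high, the last 6 tapering to 4 across. Brass-edged sprue mid -y end. Starts 7 to 16 cm off its place in the dock, turned up to 0.4 rad from it
- upper_half: upper mould half, loose, parting face down on the bench: aluminium plate 76 (x) x 100 (y) x 20, about 0.45 kg; red grip rib centred on top, 26 (x) x 60 (y), from z = 20 to 48. Origin: centre of its underside, z up. Through holes of 11.5 at own (x, y) = (25, 35) and (-25, -27): it fits one way only, sprues (-y ends) together. Closed, its origin lies 24 above the lower half's, axes alike
- dock: fixed dock: corner of two green bars 18 high. Origin on the bench = where the lower half's origin must lie, axes alike (yellow patch 76 x 100). Bar 1: inner face at own y = -50, x -120 to 50. Bar 2: inner face at x = 38, y -62 to 50. Open to -x and +y. Behind bar 1 a brass nozzle at height 26, and a grey injector head: x -65 to 65, y -110 to -240, 122 high
- wax_jar: bystander: small glass jar with brass lid, 48 across, 50 high; origin at the centre of its underside
- loupe: bystander: black round eye loupe, 32 across, 26 high; origin at the centre of its underside
- pliers: bystander: orange-handled pliers lying flat, about 130 long, 12 high; origin near the joint, on the bench
- hammer: bystander: small hammer lying flat, 220 long; origin on the bench under its middle
- ring_box: bystander: blue ring box, 50 x 50 x 26 high; origin at the centre of its underside
- weight: bystander: stepped brass balance weight, 28 across, 32 high; origin at the centre of its underside
Not all that is in view belongs to the job. What is shaped like the lower_half but brown or pink is not meant. Leave any blue or turquoise look-alike of the upper_half alone.

How it is judged (in metres and radians):
On the way, in this order (a step that is already met when the one before it is completed fails the run):
1. the lower half sits in the fence corner, flush against both bars (x of lower_half in the frame of dock between -0.005 and 0.005 m and y of lower_half in the frame of dock between -0.005 and 0.005 m and angle between the y axis of lower_half and the y axis of dock, either way round below 0.08 rad and angle between lower_half's own z axis and vertical below 0.05 rad and height (world z) of lower_half below 0.005 m and linear speed of lower_half below 0.02 m/s), for 0.3 s.
2. the upper half is seated on the dowels, parting faces together (x of upper_half in the frame of lower_half between -0.003 and 0.003 m and y of upper_half in the frame of lower_half between -0.003 and 0.003 m and z of upper_half in the frame of lower_half between 0.021 and 0.0258 m and angle between the y axis of upper_half and the y axis of lower_half, either way round below 0.06 rad and angle between the z axis of upper_half and the z axis of lower_half, either way round below 0.04 rad), for 0.2 s.
At the end, for the whole second after the job is handed in: Lower half within 6 mm (5 when first docked) and 0.08 rad of its place in the fence corner; upper half on the dowels, faces closed within 1.8 mm, 3 mm sideways; both still, fingers on the upper half, halves pressed together with over 8 N (its own weight is at most 5.5 N) (all of step 2 and x of lower_half in the frame of dock between -0.006 and 0.006 m and y of lower_half in the frame of dock between -0.006 and 0.006 m and angle between the y axis of lower_half and the y axis of dock, either way round below 0.08 rad and angle between lower_half's own z axis and vertical below 0.05 rad and height (world z) of lower_half below 0.005 m and contact force between upper_half and lower_half above 8 N and contact force between the fingers and upper_half above 3 N and linear speed of each of upper_half, lower_half below 0.02 m/s); the arm keeps its last pose, push and grip.
It fails at once if the lower half is lifted off the bench (12 mm) or tipped (height (world z) of lower_half above 0.012 m or angle between lower_half's own z axis and vertical above 0.25 rad).
It fails at once if the mould is pressed together with more than 80 N (contact force between upper_half and lower_half above 80 N).
It fails at once if another thing on the bench is moved more than 3 cm (distance of any of wax_jar, loupe, pliers, hammer, ring_box, weight from where it was at the start of the episode above 0.03 m).
It also fails if it takes over 72 s, if anything falls off the work surface, if the arm or the gripper's body presses on something with over 40 N, if the wrist force passes 120 N, or if a joint passes its speed limit or range.

### The arm

A 7-joint arm with a two-finger parallel gripper is mounted at the origin on the work surface. World frame = base frame: x ahead of the robot, y to its left, z up, the work surface at z = 0. Lengths are in m, angles in degrees, forces in N, time in s.
With the tool pointing down it reaches from about 0.4 to 0.925 m from the base axis. Payload 4.1 kg.
Tool frame: the origin (TCP) lies on the centre line of the jaws, within the pads' length; the fingertips stand 25 mm ahead of it and the grasp point (between the pads) lies 6 mm ahead of it; z points along the fingers, y is the direction in which the jaws open and shut (so a half turn about z gives the same grasp; the last joint's range is limited). The gripper opens to 85 mm and grips with 20 to 120 N. Pads are 22 mm wide; open, the fingers measure 114 mm over their backs; the gripper's body (76 mm by 85 mm) begins 54 mm behind the grasp point. The pads swing forward as they close: fully open they stand 13 mm farther back than shut.
Start: joints at [64.63, 22.827, 2.584, 88.041, -1.071, 69.15, -2.905], TCP at [0.219, -0.612, 0.256] pointing down, gripper open.
Joint ranges: [-161.44, 161.44], [-28.35, 127.94], [-78.24, 83.42], [0, 140.83], [-78.03, 258.03], [13.02, 114.36], [-168.23, 168.23]. Speed limits (degrees/s): [147.25, 147.25, 180, 180, 180, 180, 180].

### API

Orientations are given as a 3x3 rotation matrix whose columns are the frame's x, y, z axes.
In Python, from plant import get_state, grab_frame, camera_info, close_job, silhouettes, landmark_of gives the robot as it stands.
- The arm moves only by the tool play_rows, never from a script. Its argument "rows" is a list of rows, each a list of 7 numbers: the shift along the tool's x, y, z in m, then the turn, a rotation vector about the tool's x, y, z in degrees, then the closure, from 0 (fully open) to 1 (shut). A call has 1 to 20 rows; each row is the pose to reach, as a shift and turn from the pose measured when the call began, along the tool's axes at that moment; what a row does not reach only later rows make up. A row lasts 1/12 s, in which the tool goes at most 41.7 mm and 7.16 degrees, less where a joint would pass 70% of its speed; a pose out of reach is approached as far as the arm can. A call with a gripper value outside its range is refused whole. The fingers move at their own pace and stop on an object; "grip_force" is the grip in N (left out, the last holds). Time passes only in rows, so rows that repeat a pose let the fingers close. It gives the time, the measured TCP pose, the force and the opening at its end, in the units of the state.
- get_state(): the state, without advancing time (a new reading comes with each control period).
- grab_frame(name): name is "scene" or "top" or "wrist"; returns (picture, depth): 420x560x3 uint8, red, green, blue; 420x560 float32, m along the optical axis (not along the pixel's ray), 0 where there is no reading.
- camera_info(name): a dict with "mtx" (3x3 intrinsics, pixels), "R" (3x3) and "t" (3): a world point X has camera coordinates R X + t. Camera axes: x right, y down, z forward; pixel columns grow to the right and rows downward; lengths in m; the calibration is good to about 2 mm. A picture is of the moment at which its call begins: read the wrist's pose just before it. camera_info takes no time and is no camera call; for the wrist camera it gives the pose at the moment of the call.
- close_job(): hands the job in, once; it reports no verdict.
Trained networks look in the newest picture that a camera, given by its name, has taken for a name from the list of things; names that differ only in an ending like _2 or _b are one class to them, and where a whole thing is asked for, a point or a joint stands for the part that bears it (a point fixed in the world has none). Each returns a list of dicts, best first, with "confidence" (0 to 1); they miss things now and then, are a little off and sometimes report something else, mostly with a low value. They report only what shows in the picture. A call takes as long as a camera call. They do not tell look-alikes from the thing itself.
- silhouettes(camera, label): "region" (420x560 bool, what is visible of it) and "centre" ([column, row] in pixels, amid what is visible of it).
- landmark_of(camera, label): "centre" ([column, row] in pixels: a listed point, or the origin of a listed thing).
The state is a dict: "time": time; "qpos": joint angles; "dq": joint speeds; "tau": joint torques, N m; "eef_pos": TCP position; "eef_rot": TCP orientation; "force": force on the tool from outside, world axes, zero at the start; "torque": the same for the moment, N m; "grip_width": opening from 0.0 (shut) to 1.0 (fully open).
Only numpy, scipy, OpenCV 4.12 (cv2) and the standard library are available. Lean on these libraries where they do the work, as an engineer would, in place of code of your own. Each camera call takes 0.05 s, during which the arm holds its last target.

## Working session

There is one attempt and no reset: what is moved stays moved. The work goes in short steps, Python scripts to look and compute and a tool call to move; the robot and the scene stay as the last step left them, time stands still between calls to the robot, and variables do not carry over. Pictures are saved under pics/ and viewed, and the job is handed in when it is done.

Besides the shell and the picture viewer there is one more tool, called after "Request:" by a JSON object that holds its "method" and its "body", one argument or row to a line. play_rows: Moves the arm, as the interface text tells. Its arguments: {"type":"object","properties":{"rows":{"type":"array","items":{"type":"array","items":{"type":"number"}}},"grip_force":{"type":"number"}},"required":["rows"]}

```bash
ls; mkdir -p pics; python3 - <<'E'
from plant import *
import cv2,numpy as np
s=get_state(); print(s)
for n in ("scene","top","wrist"):
    im,d=grab_frame(n); cv2.imwrite(f"pics/{n}0.png",im[:,:,::-1]); np.savez(f"pics/{n}0.npz",im=im,d=d,**camera_info(n))
    i=camera_info(n);print(n,i["mtx"].tolist(),i["R"].tolist(),i["t"].tolist())
E
```

```text
pics
{'time': 0.0, 'qpos': array([64.63097158, 22.87110796,  2.58018958, 88.11188523, -1.07183597,
       69.14839047, -2.90561005]), 'dq': array([ 0.06133835,  0.01243558,  0.07851652, -0.01961852,  0.01461053,
       -0.04019439,  0.05348359]), 'tau': array([ 7.77733330e-04, -4.75119603e+01,  1.36532854e+00, -2.54217303e+01,
        1.17206806e-02,  9.31421877e-03, -8.91058704e-06]), 'eef_pos': array([ 0.21891676, -0.61143295,  0.2552903 ]), 'eef_rot': array([[ 9.41456358e-01,  3.37134055e-01, -7.45386765e-04],
       [ 3.37134857e-01, -9.41454800e-01,  1.71670239e-03],
       [-1.22989108e-04, -1.86749624e-03, -9.99998249e-01]]), 'force': array([0.10676612, 0.03322027, 0.04682782]), 'torque': array([ 0.00387405, -0.01210762,  0.00987902]), 'grip_width': 0.9996210562661064}
scene [[530.1839393512502, 0.0, 283.24534361494864], [0.0, 530.1839393512502, 214.0445798730743], [0.0, 0.0, 1.0]] [[-0.250476350268899, 0.9681200882853612, 0.002256682147737708], [0.6100146999078613, 0.1596349117583334, -0.7761435182002302], [-0.7517603766176386, -0.1930289864405168, -0.6305522552028918]] [0.08350329578591341, -0.29059246366215885, 1.6774880518247766]
top [[394.20388787308207, 0.0, 286.3174573089479], [0.0, 394.20388787308207, 214.97944945613028], [0.0, 0.0, 1.0]] [[0.030424345679455754, -0.9990705719752663, 0.03053442979640387], [-0.9930172573176383, -0.033695277057435816, -0.11305465480632727], [0.11397844471360435, -0.026881601831683692, -0.9931194760066034]] [0.030617780348307155, 0.5111149482814907, 1.1688774900987071]
wrist [[299.1093198666743, 0.0, 279.7969992279496], [0.0, 299.1093198666743, 207.4404626327422], [0.0, 0.0, 1.0]] [[0.3374197026437253, -0.9413542789215111, -0.00025656185311889653], [-0.9000385593086995, -0.3226903002434315, 0.29291903640140426], [-0.2758233783154414, -0.09860573860059353, -0.9561372141537486]] [-0.6484111015739327, -0.038869932843082725, 0.37925388709077035]
```

View pics/scene0.png

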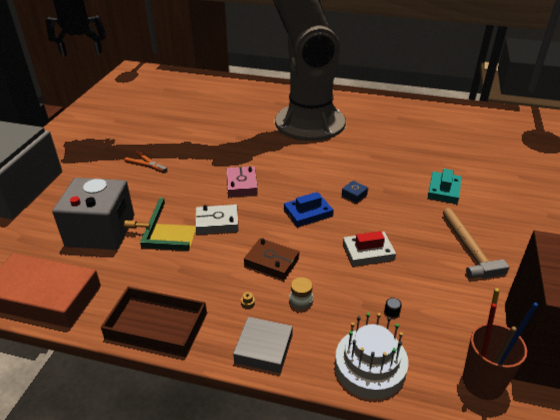

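View pics/top0.png

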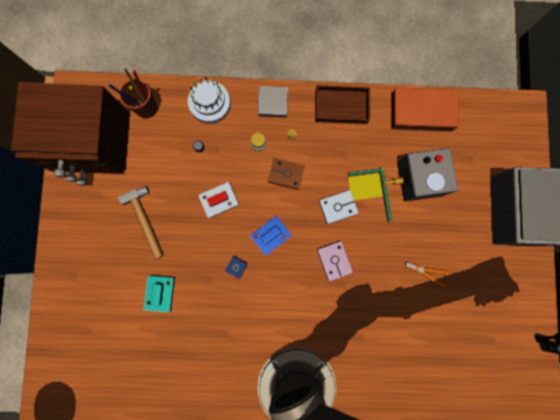

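View pics/wrist0.png

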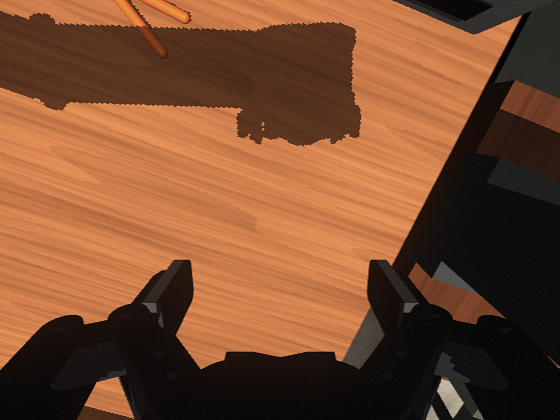

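```bash
cat > h.py <<'E'
import numpy as np,cv2
def load(f):
    z=np.load(f); return {k:z[k] for k in z}
def world(D):
    d=D["d"]; h,w=d.shape; u,v=np.meshgrid(np.arange(w),np.arange(h))
    K=D["mtx"]; X=np.stack([(u-K[0,2])/K[0,0]*d,(v-K[1,2])/K[1,1]*d,d],-1)
    P=(X-D["t"])@D["R"]
    P[d<=0]=np.nan
    return P
def proj(D,X):
    c=np.atleast_2d(X)@D["R"].T+D["t"]; p=c@D["mtx"].T; return p[:,:2]/p[:,2:]
def ray(D,uv,z):
    # intersect pixel ray with plane world z
    K=D["mtx"]; uv=np.atleast_2d(uv).astype(float)
    r=np.c_[(uv[:,0]-K[0,2])/K[0,0],(uv[:,1]-K[1,2])/K[1,1],np.ones(len(uv))]@D["R"]
    o=-D["R"].T@D["t"]
    return o+r*((z-o[2])/r[:,2])[:,None]
E
python3 - <<'E'
from h import *
T=load("pics/top0.npz"); S=load("pics/scene0.npz")
cv2.imwrite("pics/topz.png",cv2.resize(T["im"][110:290,130:470][:,:,::-1],None,fx=2.3,fy=2.3,interpolation=cv2.INTER_CUBIC))
cv2.imwrite("pics/scz.png",cv2.resize(S["im"][150:310,50:430][:,:,::-1],None,fx=2.1,fy=2.1,interpolation=cv2.INTER_CUBIC))
for uv in [(339,207),(366,185),(387,195),(365,170),(258,140),(292,134),(198,146),(286,173),(272,236),(335,262),(236,267),(135,195),(155,250),(160,293),(427,268),(388,218),(380,170),(352,172)]:
    print(uv, ray(T,uv,0.02).round(3), world(T)[uv[1],uv[0]].round(3))
print(ray(T,(218,200),0.048))
E
```

```text
(339, 207) [[ 0.541 -0.115  0.02 ]] [ 0.54  -0.114  0.027]
(366, 185) [[ 0.613 -0.198  0.02 ]] [ 0.616 -0.201  0.007]
(387, 195) [[ 0.584 -0.264  0.02 ]] [ 0.584 -0.263  0.022]
(365, 170) [[ 0.66  -0.194  0.02 ]] [ 0.661 -0.195  0.017]
(258, 140) [[0.743 0.142 0.02 ]] [0.735 0.141 0.046]
(292, 134) [[0.767 0.037 0.02 ]] [0.766 0.037 0.022]
(198, 146) [[0.717 0.327 0.02 ]] [0.715 0.326 0.025]
(286, 173) [[0.642 0.052 0.02 ]] [0.64  0.052 0.025]
(272, 236) [[0.445 0.088 0.02 ]] [0.443 0.088 0.052]
(335, 262) [[ 0.373 -0.105  0.02 ]] [ 0.373 -0.104  0.025]
(236, 267) [[0.349 0.193 0.02 ]] [0.349 0.192 0.028]
(135, 195) [[0.556 0.509 0.02 ]] [0.556 0.507 0.024]
(155, 250) [[0.392 0.437 0.02 ]] [0.392 0.435 0.027]
(160, 293) [[0.266 0.414 0.02 ]] [0.268 0.406 0.047]
(427, 268) [[ 0.363 -0.387  0.02 ]] [ 0.363 -0.389  0.013]
(388, 218) [[ 0.512 -0.267  0.02 ]] [ 0.512 -0.267  0.019]
(380, 170) [[ 0.662 -0.241  0.02 ]] [ 0.663 -0.242  0.017]
(352, 172) [[ 0.652 -0.154  0.02 ]] [ 0.653 -0.154  0.018]
[[0.54568969 0.25283259 0.048     ]]
```

View pics/topz.png

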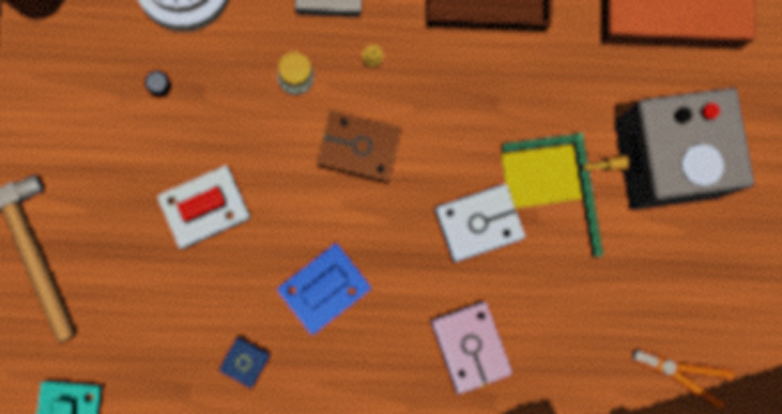

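View pics/scz.png

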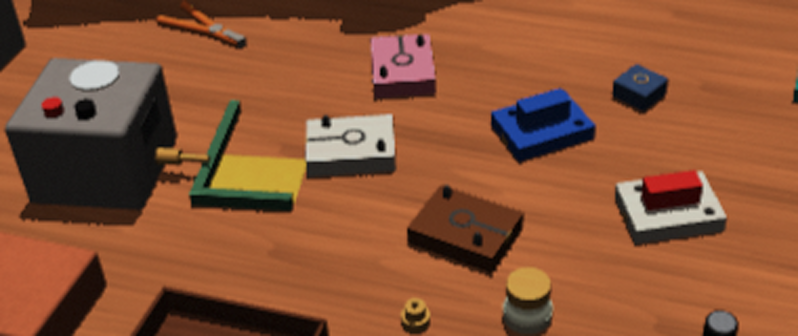

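```bash
python3 - <<'E'
from h import *
from plant import *
s=get_state(); W=load("pics/wrist0.npz"); R=s["eef_rot"]; p=s["eef_pos"]
c=-W["R"].T@W["t"]; print("cam",c,"in tool",R.T@(c-p)); print("R tool<-cam",(R.T@W["R"].T).round(4).tolist())
for uv in [(280,207),(280,50),(280,330),(0,207),(559,207)]: 
    g=ray(W,uv,0.02)[0]; print(uv,g.round(3),(R.T@(g-p)).round(3))
# finger depth points in tool frame
P=(world(W)-p)@R
for uv in [(185,265),(185,285),(180,300),(170,280),(376,265),(376,285),(385,300),(188,290)]: print(uv,P[uv[1],uv[0]].round(4))
# plate fits from top
T=load("pics/top0.npz"); Pw=world(T); hsv=cv2.cvtColor(T["im"],cv2.COLOR_RGB2HSV)
for n,(u,v),zt in [("lower",(339,207),.024),("upper",(218,200),.02)]:
    m=(hsv[...,1]<70)&(hsv[...,2]>120); mm=np.zeros_like(m); mm[v-30:v+30,u-35:u+35]=m[v-30:v+30,u-35:u+35]
    if n=="upper": mm[v-30:v+30,u-35:u+35]|=((hsv[...,0]>172)|(hsv[...,0]<4))[v-30:v+30,u-35:u+35]&(hsv[v-30:v+30,u-35:u+35,1]>200)
    k,l,st,ce=cv2.connectedComponentsWithStats(mm.astype(np.uint8)); i=1+st[1:,4].argmax(); 
    yx=np.argwhere(l==i); g=ray(T,yx[:,::-1],zt)[:,:2]
    r=cv2.minAreaRect((g*1000).astype(np.float32)); print(n,r,st[i])
E
```

```text
cam [ 0.28840933 -0.58553091  0.37383814] in tool [ 0.07409957 -0.00125446 -0.11833586]
R tool<-cam [[0.0002, -0.9562, -0.2928], [1.0, -0.0001, 0.0012], [-0.0012, -0.2928, 0.9562]]
(280, 207) [ 0.187 -0.622  0.02 ] [-0.034 -0.001  0.236]
(280, 50) [ 0.352 -0.563  0.02 ] [ 0.141 -0.001  0.235]
(280, 330) [ 0.016 -0.683  0.02 ] [-0.216 -0.     0.236]
(0, 207) [ 0.07  -0.296  0.02 ] [-0.034 -0.347  0.236]
(559, 207) [ 0.303 -0.947  0.02 ] [-0.034  0.344  0.235]
(185, 265) [ 0.0093 -0.0442  0.004 ]
(185, 285) [ 0.0012 -0.0438  0.0003]
(180, 300) [-0.0018 -0.0441 -0.0067]
(170, 280) [ 0.011  -0.0453 -0.0119]
(376, 265) [0.0105 0.0418 0.0017]
(376, 285) [ 0.0023  0.0416 -0.0015]
(385, 300) [ 0.0031  0.0413 -0.014 ]
(188, 290) [-0.0033 -0.0438  0.0034]
lower ((542.23681640625, -112.01492309570312), (78.477783203125, 102.2153549194336), 21.24279022216797) [320 190  38  34 807]
upper ((551.0643920898438, 256.62939453125), (78.51119995117188, 102.15313720703125), 26.254079818725586) [199 182  40  36 777]
```

Request:
{"method": "play_rows", "body": {
  "rows": [
    [0.03,-0.017,-0.03,0,0,-5.6,0],
    [0.06,-0.033,-0.03,0,0,-11.2,0],
    [0.09,-0.05,-0.03,0,0,-17,0],
    [0.12,-0.066,-0.03,0,0,-22.5,0],
    [0.15,-0.083,-0.03,0,0,-28,0],
    [0.18,-0.1,-0.03,0,0,-33.7,0],
    [0.21,-0.116,-0.03,0,0,-39.3,0],
    [0.239,-0.133,-0.03,0,0,-45,0],
    [0.269,-0.149,-0.03,0,0,-50.6,0],
    [0.299,-0.166,-0.03,0,0,-56.2,0],
    [0.329,-0.182,-0.03,0,0,-61.8,0],
    [0.359,-0.199,-0.03,0,0,-67.5,0],
    [0.388,-0.215,-0.03,0,0,-73,0],
    [0.418,-0.232,-0.03,0,0,-78.7,0],
    [0.448,-0.248,-0.03,0,0,-84.3,0],
    [0.478,-0.265,-0.03,0,0,-90,0],
    [0.478,-0.265,-0.03,0,0,-90,0],
    [0.478,-0.265,-0.03,0,0,-90,0],
    [0.478,-0.265,-0.03,0,0,-90,0]
  ]
}}

```text
time: 1.73
eef_pos: [0.5792, -0.2015, 0.2854]
eef_rot: [[-0.336, 0.942, -0.002], [0.942, 0.336, 0.001], [0.001, -0.001, -1.0]]
force: [0.0, 0.3, 0.4]
grip_width: 1.003
```

```bash
cat > snap.py <<'E'
import sys
from plant import *
from h import *
def snap(n,tag):
    s=get_state(); i=camera_info(n); im,d=grab_frame(n)
    D=dict(im=im,d=d,p=s["eef_pos"],rot=s["eef_rot"],**i); np.savez(f"pics/{tag}.npz",**D); cv2.imwrite(f"pics/{tag}.png",im[:,:,::-1]); return D
if __name__=="__main__":
    snap(sys.argv[1],sys.argv[2]); s=get_state()
    print({k:np.round(s[k],4).tolist() for k in s})
E
python3 snap.py wrist w1
```

```text
{'time': 1.7833, 'qpos': [34.9699, 19.428, -25.5656, 90.4856, 8.6612, 72.1708, 27.5697], 'dq': [0.7442, -0.3809, 0.6861, 0.0694, -0.2059, -0.0555, -0.0165], 'tau': [-1.0801, -42.9723, -3.9921, -25.6664, -0.0806, -0.0173, -0.0003], 'eef_pos': [0.5788, -0.2024, 0.2854], 'eef_rot': [[-0.3349, 0.9422, -0.0019], [0.9422, 0.3349, 0.0005], [0.0011, -0.0016, -1.0]], 'force': [0.2896, 0.5558, -0.2304], 'torque': [-0.0289, 0.0612, -0.0022], 'grip_width': 0.9983}
```

View pics/w1.png

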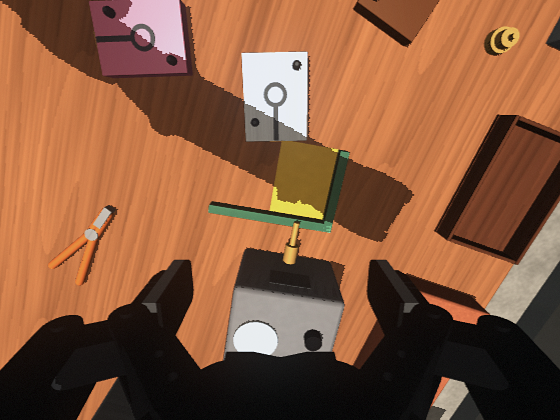

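```bash
cat > fit.py <<'E'
from h import *
def bl(D,win):
    u0,u1,v0,v1=win; m=np.zeros(D["d"].shape,bool); m[v0:v1,u0:u1]=True; return m
def big(m):
    k,l,st,ce=cv2.connectedComponentsWithStats(m.astype(np.uint8)); i=1+st[1:,4].argmax(); return l==i
def rect(g):
    # returns centre, yaw of long axis as y axis, dims
    r=cv2.minAreaRect((g*1000).astype(np.float32)); b=cv2.boxPoints(r)/1000
    e1=b[1]-b[0]; e2=b[2]-b[1]
    L,S=(e1,e2) if np.linalg.norm(e1)>np.linalg.norm(e2) else (e2,e1)
    return b.mean(0),np.rad2deg(np.arctan2(-L[0],L[1])),np.linalg.norm(L),np.linalg.norm(S),b
E
python3 - <<'E'
from fit import *
W=load("pics/w1.npz"); P=world(W); hsv=cv2.cvtColor(W["im"],cv2.COLOR_RGB2HSV)
# fingers
Q=(P-W["p"])@W["rot"]
f=(abs(Q[...,1])<.07)&(abs(Q[...,1])>.03)&(abs(Q[...,0])<.012)&(Q[...,2]<.06)
for sg in (-1,1):
    q=Q[f&(np.sign(Q[...,1])==sg)]; print("finger",np.nanmax(q[:,2]),np.percentile(q[:,2],[50,90,99]),q[np.argsort(-q[:,2])[:4]].round(4).tolist())
m=big(bl(W,(235,318,45,146))&(P[...,2]>.016)&(P[...,2]<.032)&(hsv[...,1]<60))
g=ray(W,np.argwhere(m)[:,::-1],.024)[:,:2]; print("lower",rect(g)[:4],np.nanmedian(P[m][:,2]))
mg=(hsv[...,0]>60)&(hsv[...,0]<95)&(hsv[...,1]>90)&bl(W,(200,360,140,240))
cv2.imwrite("pics/mg.png",mg.astype(np.uint8)*255)
mt=mg&(P[...,2]>.014)
pts=P[mt]; print(len(pts),np.nanmedian(pts[:,2]))
my=(hsv[...,0]>20)&(hsv[...,0]<32)&(hsv[...,1]>150)&bl(W,(260,350,130,225))&(P[...,2]<.008)
my=big(my); gy=ray(W,np.argwhere(my)[:,::-1],.001)[:,:2]; r=rect(gy);print("patch",r)
# bars in frame of the dock yaw guess
np.savez("pics/tmp.npz",mt=mt)
gb=ray(W,np.argwhere(mt)[:,::-1],.018)[:,:2]
for yaw in [3,4,5,6,7,8,9,10]:
    a=np.deg2rad(yaw); ex=np.array([np.cos(a),np.sin(a)]); ey=np.array([-ex[1],ex[0]])
    d=(gb-[.613,-.2])@np.c_[ex,ey]
    b1=d[d[:,0]<0.02]; b1=b1[b1[:,1]<-.03]; b2=d[(d[:,0]>.025)&(d[:,1]>-.03)]
    h1=np.percentile(b1[:,1],[5,95]);h2=np.percentile(b2[:,0],[5,95])
    print(yaw,h1.round(4),np.std(b1[:,1]).round(4),h2.round(4),np.std(b2[:,0]).round(4))
im=cv2.resize(W["im"][40:250,195:365][:,:,::-1],None,fx=3.4,fy=2.8,interpolation=cv2.INTER_CUBIC); cv2.imwrite("pics/w1z.png",im)
E
```

```text
finger 0.01143933846935513 [-0.04323722 -0.00807169  0.00731058] [[0.0042, -0.0435, 0.0114], [0.0085, -0.0436, 0.0114], [0.0048, -0.0433, 0.0112], [-0.0022, -0.0434, 0.0111]]
finger 0.011318142412355799 [-0.04310328 -0.00802714  0.00737917] [[0.0048, 0.0423, 0.0113], [-0.0022, 0.0423, 0.0112], [0.0028, 0.0424, 0.0111], [0.0034, 0.0423, 0.011]]
lower (array([ 0.540011  , -0.11308499], dtype=float32), np.float32(-159.21231), np.float32(0.09953253), np.float32(0.07523492)) 0.024780839930926425
386 0.018876882378720063
patch (array([ 0.61604613, -0.23190579], dtype=float32), np.float32(-80.20712), np.float32(0.076886095), np.float32(0.03520917), array([[ 0.57516897, -0.22109638],
       [ 0.58115757, -0.25579253],
       [ 0.65692335, -0.24271521],
       [ 0.6509347 , -0.20801905]], dtype=float32))
3 [-0.067 -0.05 ] 0.0055 [0.0307 0.0404] 0.0032
4 [-0.0659 -0.0501] 0.0051 [0.0316 0.0412] 0.0032
5 [-0.0648 -0.0502] 0.0047 [0.0325 0.0421] 0.0032
6 [-0.0636 -0.0503] 0.0044 [0.0334 0.043 ] 0.0032
7 [-0.0624 -0.0503] 0.0041 [0.0343 0.0438] 0.0032
8 [-0.0614 -0.0504] 0.0038 [0.0352 0.0447] 0.0031
9 [-0.0605 -0.0505] 0.0036 [0.036  0.0455] 0.0031
10 [-0.0598 -0.0502] 0.0035 [0.0369 0.0463] 0.0031
```

View pics/w1z.png

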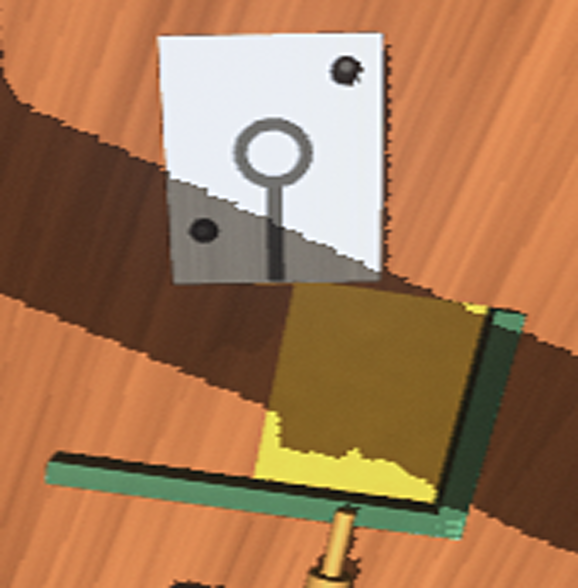

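```bash
python3 - <<'E'
from fit import *
from scipy.optimize import minimize
W=load("pics/w1.npz"); P=world(W); hsv=cv2.cvtColor(W["im"],cv2.COLOR_RGB2HSV)
win=bl(W,(200,360,140,240))
z=P[...,2]
mt=(z>.0145)&(z<.024)&win&~((hsv[...,1]<60)&(z>.02))
mt&=bl(W,(200,360,147,240))
gre=(hsv[...,0]>60)&(hsv[...,0]<95)&(hsv[...,1]>60)
print(mt.sum(),(mt&gre).sum(),gre[win].sum())
mt&=gre
cv2.imwrite("pics/mt.png",cv2.resize((mt*255).astype(np.uint8)[130:250,190:370],None,fx=4,fy=4,interpolation=0))
def poly(pose,rects,zt,sc=8):
    a=pose[2]; R=np.array([[np.cos(a),-np.sin(a)],[np.sin(a),np.cos(a)]]); M=np.zeros((420*2,560*2),np.uint8)
    for (x0,x1,y0,y1) in rects:
        q=np.array([[x0,y0],[x1,y0],[x1,y1],[x0,y1]])@R.T+pose[:2]
        uv=proj(W,np.c_[q,np.full(4,zt)]); cv2.fillPoly(M,[np.round((uv+.5)*2*16-8).astype(np.int32)],255,cv2.LINE_AA,4)
    return cv2.resize(M,(560,420),interpolation=cv2.INTER_AREA)/255.
bars=[(-.12,.05,-.062,-.05),(.038,.05,-.062,.05)]
for zt,mask,rects,nm in [(.018,mt,bars,"bars")]:
    best=None
    for x0 in (.605,.613,.62):
      for y0 in (-.205,-.195):
        for a0 in (6,10):
          c=lambda p:np.sum(abs(poly(p*[1e-3,1e-3,1e-2],rects,zt)-mask))
          r=minimize(c,[x0*1e3,y0*1e3,np.deg2rad(a0)*100],method="Nelder-Mead",options=dict(initial_simplex=None,xatol=.02,fatol=.1))
          if best is None or r.fun<best.fun: best=r
    print(nm,best.x*[1e-3,1e-3,1e-2]*[1,1,57.2958],best.fun,mask.sum())
p=best.x*[1e-3,1e-3,1e-2]
a=p[2];R=np.array([[np.cos(a),-np.sin(a)],[np.sin(a),np.cos(a)]])
im=W["im"][:,:,::-1].copy(); im=cv2.resize(im,None,fx=4,fy=4,interpolation=cv2.INTER_CUBIC)
def dr(R,t,rects,zt,col):
    for (x0,x1,y0,y1) in rects:
        q=np.array([[x0,y0],[x1,y0],[x1,y1],[x0,y1]])@R.T+t
        uv=proj(W,np.c_[q,np.full(4,zt)]); cv2.polylines(im,[np.round((uv+.5)*4).astype(np.int32)],True,col,1)
dr(R,p[:2],bars,.018,(255,0,255)); dr(R,p[:2],[(-.038,.038,-.05,.05)],.0005,(255,255,0))
a=np.deg2rad(20.8);R=np.array([[np.cos(a),-np.sin(a)],[np.sin(a),np.cos(a)]])
dr(R,[.540,-.113],[(-.038,.038,-.05,.05)],.024,(0,0,255)); dr(R,[.540,-.113],[(.022,.028,.032,.038),(-.028,-.022,-.030,-.024)],.038,(0,0,255))
cv2.imwrite("pics/ov.png",im[180:960,800:1460])
E
```

```text
1795 961 966
bars [ 0.6099686  -0.19965397 10.13136735] 870.4352941176469 961
```

View pics/ov.png

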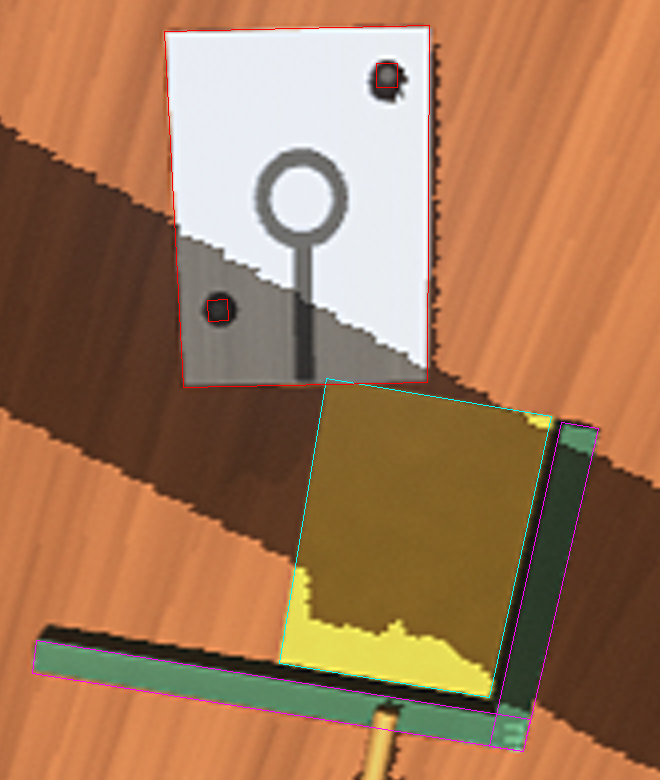

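Request:
{"method": "play_rows", "body": {
  "rows": [
    [0.016,-0.001,0,0,0,-0.2,0],
    [0.032,-0.002,0,0,0,-0.4,0],
    [0.048,-0.003,0.02,0,0,-0.6,0],
    [0.064,-0.004,0.05,0,0,-0.8,0],
    [0.08,-0.005,0.08,0,0,-1,0],
    [0.097,-0.006,0.11,0,0,-1.2,0],
    [0.097,-0.006,0.14,0,0,-1.2,0],
    [0.097,-0.006,0.17,0,0,-1.2,0],
    [0.097,-0.006,0.2,0,0,-1.2,0],
    [0.097,-0.006,0.22,0,0,-1.2,0],
    [0.097,-0.006,0.225,0,0,-1.2,0],
    [0.097,-0.006,0.225,0,0,-1.2,0],
    [0.097,-0.006,0.225,0,0,-1.2,0],
    [0.097,-0.006,0.225,0,0,-1.2,0]
  ]
}}

```text
time: 2.95
eef_pos: [0.5415, -0.1132, 0.0624]
eef_rot: [[-0.354, 0.935, 0.001], [0.935, 0.354, -0.0], [-0.001, 0.001, -1.0]]
force: [1.2, 0.3, 0.1]
grip_width: 1.0
```

```bash
python3 snap.py wrist w2
```

```text
{'time': 3.0, 'qpos': [27.3262, 27.6243, -24.9397, 110.9765, 16.1505, 44.6978, 14.0667], 'dq': [0.0358, 0.0426, 0.0112, 0.1176, 0.044, 0.0041, -0.054], 'tau': [0.008, -42.8001, -3.9449, -18.1967, 0.0054, 0.0157, 0.0008], 'eef_pos': [0.5416, -0.1132, 0.0624], 'eef_rot': [[-0.3542, 0.9352, 0.0016], [0.9352, 0.3542, -0.0003], [-0.0008, 0.0014, -1.0]], 'force': [-0.692, 0.5595, -0.9475], 'torque': [-0.0346, -0.0147, 0.0686], 'grip_width': 1.0017}
```

View pics/w2.png

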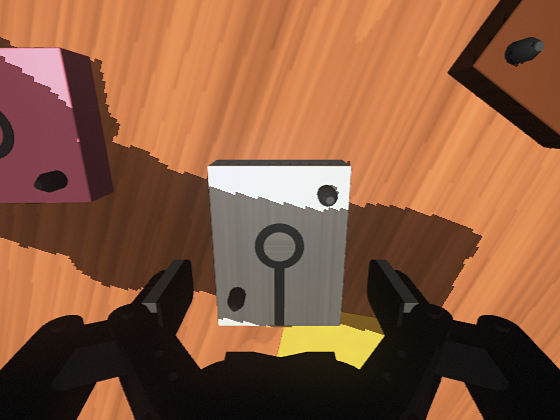

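```bash
python3 - <<'E'
from fit import *
W=load("pics/w2.npz"); P=world(W); hsv=cv2.cvtColor(W["im"],cv2.COLOR_RGB2HSV)
m=big(bl(W,(200,360,155,330))&(P[...,2]>.02)&(P[...,2]<.03)&(hsv[...,1]<70))
m=cv2.morphologyEx(m.astype(np.uint8),cv2.MORPH_OPEN,np.ones((3,3)))>0
g=ray(W,np.argwhere(m)[:,::-1],.024)[:,:2]; r=rect(g); print("lower",r[:4],np.nanmedian(P[m][:,2]))
d=np.r_[r[0],0.024]-W["p"]; print("in tool",W["rot"].T@d, "tool y az",np.rad2deg(np.arctan2(W["rot"][1,1],W["rot"][0,1])))
Q=(P-W["p"])@W["rot"]
f=(abs(Q[...,1])<.07)&(abs(Q[...,1])>.03)&(abs(Q[...,0])<.012)&(Q[...,2]<.03)
for sg in (-1,1):
    q=Q[f&(np.sign(Q[...,1])==sg)]; print("finger",q[np.argsort(-q[:,2])[:4]].round(4).tolist())
E
```

```text
lower (array([ 0.5402939 , -0.11235179], dtype=float32), np.float32(-159.2487), np.float32(0.10046432), np.float32(0.075782634)) 0.024863943570629855
in tool [ 0.00126064 -0.00091943  0.03837182] tool y az 20.737585194902444
finger [[-0.0017, -0.0436, 0.012], [0.0046, -0.0434, 0.0116], [-0.0018, -0.0434, 0.0113], [0.0021, -0.0435, 0.0112]]
finger [[0.0027, 0.0424, 0.0112], [-0.0038, 0.0425, 0.0111], [0.0082, 0.0424, 0.011], [-0.001, 0.0422, 0.0109]]
```

Request:
{"method": "play_rows", "body": {
  "rows": [
    [0,0,0.012,0,0,0,0],
    [0,-0.001,0.024,0,0,0,0],
    [0,-0.001,0.03,0,0,0,0],
    [0,-0.001,0.0303,0,0,0,0],
    [0,-0.001,0.0303,0,0,0,0],
    [0,-0.001,0.0303,0,0,0,0.3],
    [0,-0.001,0.0303,0,0,0,0.5],
    [0,-0.001,0.0303,0,0,0,0.5],
    [0,-0.001,0.0303,0,0,0,0.5],
    [0,-0.001,0.0303,0,0,0,0.5],
    [0,-0.001,0.0303,0,0,0,0.5]
  ],
  "grip_force": 30
}}

```text
time: 3.92
eef_pos: [0.5411, -0.1134, 0.0324]
eef_rot: [[-0.354, 0.935, 0.002], [0.935, 0.354, -0.0], [-0.001, 0.002, -1.0]]
force: [1.1, 1.5, 1.7]
grip_width: 0.88
```

```bash
python3 snap.py wrist w3;  python3 - <<'E'
from fit import *
W=load("pics/w3.npz"); P=world(W)
Q=(P-W["p"])@W["rot"]
f=(abs(Q[...,1])<.06)&(abs(Q[...,1])>.03)&(abs(Q[...,0])<.012)&(Q[...,2]<.03)
for sg in (-1,1):
    q=Q[f&(np.sign(Q[...,1])==sg)]; print("finger",q[np.argsort(-q[:,2])[:6]].round(4).tolist())
E
```

```text
{'time': 3.9667, 'qpos': [26.3892, 30.1669, -23.8149, 111.8691, 17.873, 41.3955, 12.6823], 'dq': [0.0061, -0.0544, -0.0546, -0.0152, -0.0041, -0.074, 0.0552], 'tau': [0.4991, -43.7852, -3.4892, -16.6653, 0.1507, 0.0599, 0.0065], 'eef_pos': [0.541, -0.1134, 0.0324], 'eef_rot': [[-0.3543, 0.9351, 0.0023], [0.9351, 0.3543, -0.0003], [-0.001, 0.002, -1.0]], 'force': [0.5362, -0.6705, 0.1815], 'torque': [0.105, 0.0083, 0.0033], 'grip_width': 0.8767}
finger [[0.0, -0.0562, 0.03], [0.0018, -0.055, 0.03], [0.0102, -0.059, 0.03], [0.0049, -0.0481, 0.03], [0.0067, -0.0533, 0.0298], [0.0032, -0.0466, 0.0298]]
finger [[0.0114, 0.048, 0.03], [0.0097, 0.0455, 0.0299], [0.0115, 0.0418, 0.0118], [0.0119, 0.0397, 0.011], [0.0119, 0.0406, 0.0109], [0.012, 0.0434, 0.0108]]
```

View pics/w3.png

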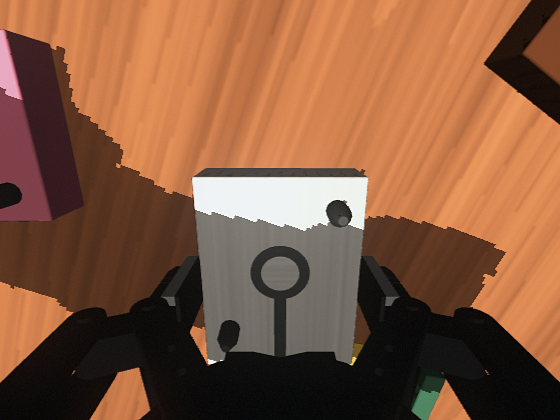

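Request:
{"method": "play_rows", "body": {
  "rows": [
    [-0.007,0.002,0,0,0,0.7,0.5],
    [-0.014,0.004,0,0,0,1.5,0.5],
    [-0.021,0.006,0,0,0,2.3,0.5],
    [-0.028,0.008,0,0,0,3,0.5],
    [-0.035,0.01,0,0,0,3.8,0.5],
    [-0.042,0.012,0,0,0,4.5,0.5],
    [-0.049,0.014,0,0,0,5.3,0.5],
    [-0.056,0.016,0,0,0,6.1,0.5],
    [-0.063,0.018,0,0,0,6.9,0.5],
    [-0.07,0.02,0,0,0,7.6,0.5],
    [-0.077,0.022,0,0,0,8.4,0.5],
    [-0.084,0.024,0,0,0,9.2,0.5],
    [-0.091,0.026,0,0,0,10,0.5],
    [-0.0967,0.0275,0,0,0,10.6,0.5],
    [-0.0967,0.0275,0,0,0,10.6,0.5],
    [-0.0967,0.0275,0,0,0,10.6,0.5],
    [-0.0967,0.0275,0,0,0,10.6,0.5]
  ]
}}

```text
time: 5.38
eef_pos: [0.6014, -0.1952, 0.0325]
eef_rot: [[-0.176, 0.984, 0.004], [0.984, 0.176, -0.002], [-0.002, 0.003, -1.0]]
force: [0.4, -0.6, -1.3]
grip_width: 0.877
```

```bash
python3 snap.py wrist w4;  python3 snap.py scene s4; python3 - <<'E'
from fit import *
S=load("pics/s4.npz"); cv2.imwrite("pics/s4z.png",cv2.resize(S["im"][110:270,60:300][:,:,::-1],None,fx=3.3,fy=3.3,interpolation=cv2.INTER_CUBIC))
E
```

```text
{'time': 5.4333, 'qpos': [28.9917, 35.7746, -20.1783, 100.7314, 16.2816, 46.1748, 11.1439], 'dq': [-0.139, -0.119, -0.3206, 0.3212, -0.1865, 0.3348, -0.0348], 'tau': [-0.3929, -52.1855, -4.7104, -18.9539, -0.2601, 0.14, -0.0376], 'eef_pos': [0.6012, -0.1949, 0.0325], 'eef_rot': [[-0.1762, 0.9843, 0.0031], [0.9844, 0.1762, -0.0013], [-0.0019, 0.0028, -1.0]], 'force': [1.4839, -1.4249, -1.3749], 'torque': [-0.2598, -0.1194, 0.0061], 'grip_width': 0.8725}
{'time': 5.4833, 'qpos': [28.9864, 35.7704, -20.1904, 100.7475, 16.2656, 46.19, 11.1428], 'dq': [-0.1568, -0.1078, -0.0963, 0.2865, -0.2464, 0.2575, 0.016], 'tau': [-0.4032, -52.2436, -4.7313, -18.9909, -0.2634, 0.1266, -0.0372], 'eef_pos': [0.601, -0.1946, 0.0325], 'eef_rot': [[-0.1763, 0.9843, 0.0027], [0.9843, 0.1763, -0.001], [-0.0014, 0.0025, -1.0]], 'force': [1.2895, -1.3276, -1.3397], 'torque': [-0.2955, -0.0617, 0.0398], 'grip_width': 0.8796}
```

View pics/w4.png

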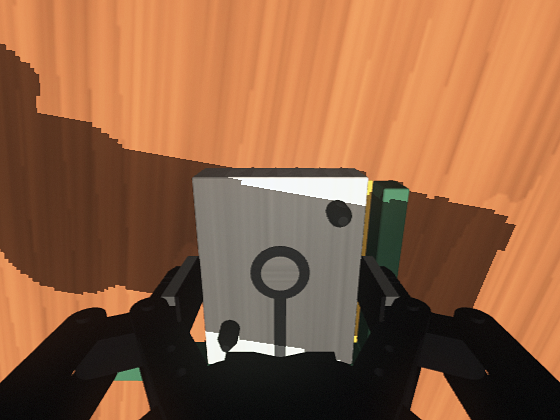

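View pics/s4z.png

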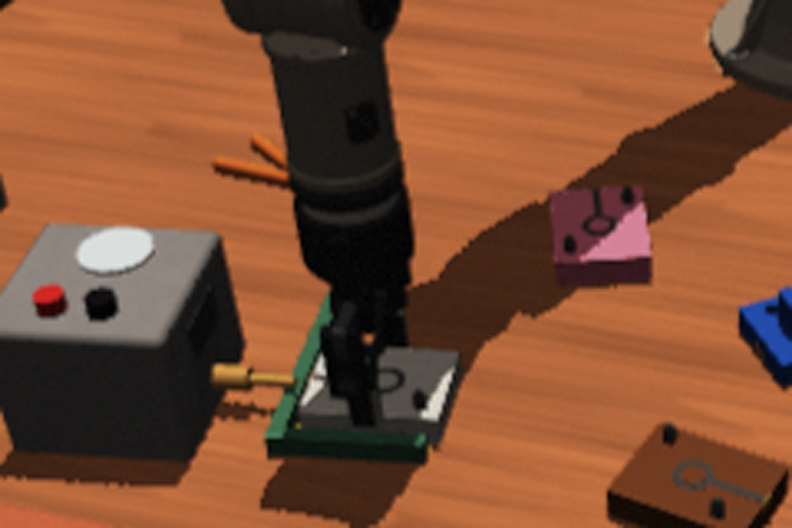

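Request:
{"method": "play_rows", "body": {
  "rows": [
    [-0.001,0.001,0,0,0,0,0.5],
    [-0.002,0.002,0,0,0,0,0.5],
    [-0.003,0.003,0,0,0,0,0.5],
    [-0.004,0.004,0,0,0,0,0.5],
    [-0.005,0.005,0,0,0,0,0.5],
    [-0.006,0.006,0,0,0,0,0.5],
    [-0.007,0.007,0,0,0,0,0.5],
    [-0.007,0.007,0,0,0,0,0.5],
    [-0.007,0.007,0,0,0,0,0.5]
  ]
}}

```text
time: 6.23
eef_pos: [0.6047, -0.1966, 0.0326]
eef_rot: [[-0.178, 0.984, -0.009], [0.984, 0.178, 0.003], [0.005, -0.008, -1.0]]
force: [-14.2, 6.5, 14.9]
grip_width: 0.874
```

Request:
{"method": "play_rows", "body": {
  "rows": [
    [0,0.0006,0,0,0,0,0.5],
    [0,0.0012,0,0,0,0,0.5],
    [0,0.0018,0,0,0,0,0.5],
    [0,0.0018,0,0,0,0,0.5],
    [0,0.0018,0,0,0,0,0.5]
  ]
}}

```text
time: 6.65
eef_pos: [0.6045, -0.1959, 0.0328]
eef_rot: [[-0.179, 0.984, -0.013], [0.984, 0.179, 0.004], [0.006, -0.013, -1.0]]
force: [-9.1, 2.9, 9.1]
grip_width: 0.88
```

Request:
{"method": "play_rows", "body": {
  "rows": [
    [-0.0006,0.0,0,0,0,0,0.5],
    [-0.0012,0.0,0,0,0,0,0.5],
    [-0.0018,0.0,0,0,0,0,0.5],
    [-0.0018,0.0,0,0,0,0,0.5],
    [-0.0018,0.0,0,0,0,0,0.5]
  ]
}}

```text
time: 7.07
eef_pos: [0.6044, -0.1961, 0.0329]
eef_rot: [[-0.18, 0.984, -0.015], [0.984, 0.18, 0.005], [0.008, -0.014, -1.0]]
force: [-5.1, 4.8, 4.8]
grip_width: 0.875
```

```bash
python3 snap.py wrist w5
```

```text
{'time': 7.1167, 'qpos': [29.0346, 36.5172, -20.3206, 99.3184, 15.9885, 47.9674, 11.7556], 'dq': [0.0018, -0.0563, 0.0465, 0.1152, 0.0165, -0.0307, -0.0023], 'tau': [1.4092, -50.2255, -2.4846, -21.1746, 0.7964, -1.3964, -0.1193], 'eef_pos': [0.6044, -0.1961, 0.0329], 'eef_rot': [[-0.1795, 0.9836, -0.0151], [0.9837, 0.1796, 0.0055], [0.0081, -0.0139, -0.9999]], 'force': [-5.4168, 3.0916, 4.7164], 'torque': [0.7715, 0.7711, 0.1081], 'grip_width': 0.8828}
```

View pics/w5.png

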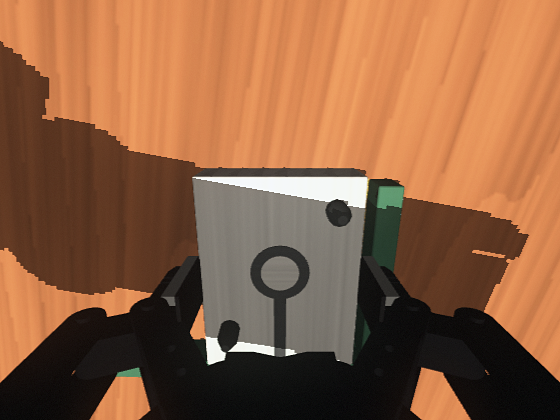

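Request:
{"method": "play_rows", "body": {
  "rows": [
    [0,0,0,0,0,0,0],
    [0,0,-0.001,0,0,0,0],
    [0,0,-0.002,-0.4,-0.2,0,0],
    [0,0,-0.003,-0.8,-0.46,0,0],
    [0,0,-0.003,-0.8,-0.46,0,0],
    [0,0,-0.003,-0.8,-0.46,0,0],
    [0,0,-0.003,-0.8,-0.46,0,0]
  ]
}}

```text
time: 7.7
eef_pos: [0.605, -0.1962, 0.0362]
eef_rot: [[-0.18, 0.984, 0.001], [0.984, 0.18, -0.0], [-0.0, 0.001, -1.0]]
force: [0.3, -0.2, -0.4]
grip_width: 1.003
```

```bash
python3 snap.py wrist w6; python3 - <<'E'
from fit import *
W=load("pics/w6.npz"); P=world(W); hsv=cv2.cvtColor(W["im"],cv2.COLOR_RGB2HSV)
Q=(P-W["p"])@W["rot"]
for sg in (-1,1):
    f=(sg*Q[...,1]<.06)&(sg*Q[...,1]>.03)&(abs(Q[...,0])<.012)&(Q[...,2]<.03)&(hsv[...,2]<60)
    q=Q[f]; print("finger",q[np.argsort(-q[:,2])[:6]].round(4).tolist())
print(np.nanmedian(P[200:250,220:330][...,2]))
cv2.imwrite("pics/w6z.png",cv2.resize(W["im"][160:380,160:440][:,:,::-1],None,fx=2.7,fy=2.7,interpolation=cv2.INTER_CUBIC))
E
```

```text
{'time': 7.75, 'qpos': [29.0723, 35.8633, -20.3158, 99.9732, 16.1482, 46.9863, 11.5591], 'dq': [-0.0184, 0.128, 0.0068, 0.1223, 0.0408, 0.2468, -0.0282], 'tau': [-0.0076, -51.8245, -4.2141, -19.1782, 0.0095, -0.0086, -0.0002], 'eef_pos': [0.6048, -0.1962, 0.0361], 'eef_rot': [[-0.1797, 0.9837, 0.001], [0.9837, 0.1797, -0.0002], [-0.0003, 0.0009, -1.0]], 'force': [1.0391, -0.6752, 0.1047], 'torque': [0.0016, 0.0225, 0.0043], 'grip_width': 0.9988}
finger [[0.0039, -0.0437, 0.0116], [-0.0019, -0.0436, 0.0112], [0.0047, -0.0435, 0.0112], [0.0022, -0.0436, 0.0108], [-0.0049, -0.0437, 0.0108], [0.0017, -0.0436, 0.0108]]
finger [[0.0066, 0.0428, 0.0299], [-0.0036, 0.0425, 0.0299], [-0.0042, 0.0426, 0.0298], [0.0073, 0.0427, 0.0298], [0.0038, 0.043, 0.0297], [-0.0097, 0.0424, 0.0297]]
0.024839974596128994
```

View pics/w6z.png

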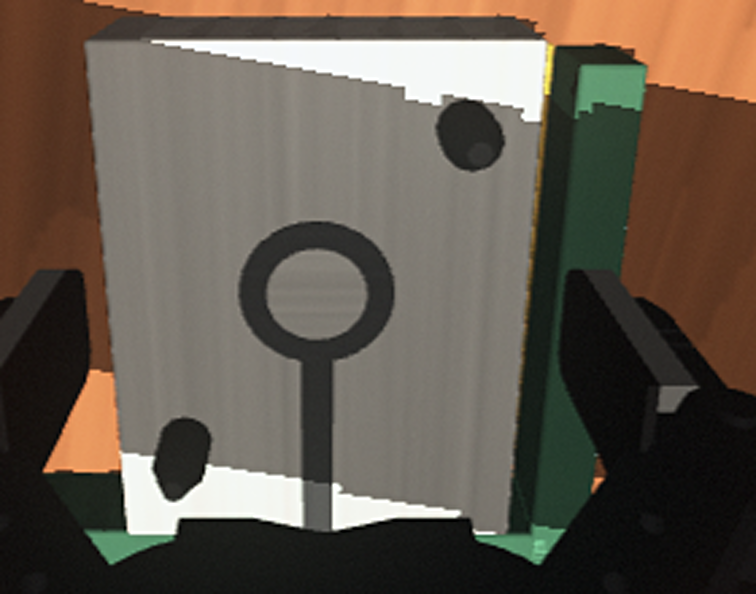

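Request:
{"method": "play_rows", "body": {
  "rows": [
    [0,0,0.0008,0,0,0,0],
    [0,0,0.0016,0,0,0,0],
    [0,0,0.0016,0,0,0,0.3],
    [0,0,0.0016,0,0,0,0.4],
    [0,0,0.0016,0,0,0,0.4],
    [0,0,0.0016,0,0,0,0.4],
    [0,0,0.0016,0,0,0,0.4]
  ],
  "grip_force": 40
}}

```text
time: 8.33
eef_pos: [0.6047, -0.1962, 0.0348]
eef_rot: [[-0.18, 0.984, 0.0], [0.984, 0.18, -0.0], [-0.0, 0.0, -1.0]]
force: [-1.9, 0.1, 5.3]
grip_width: 0.873
```

Request:
{"method": "play_rows", "body": {
  "rows": [
    [0,0.001,0,0,0,0,0.4],
    [0,0.002,0,0,0,0,0.4],
    [0,0.003,0,0,0,0,0.4],
    [0,0.003,0,0,0,0,0.4],
    [0,0.003,0,0,0,0,0.4]
  ]
}}

```text
time: 8.75
eef_pos: [0.6062, -0.1962, 0.0348]
eef_rot: [[-0.179, 0.984, -0.003], [0.984, 0.179, -0.001], [-0.0, -0.003, -1.0]]
force: [-5.2, -0.3, 6.5]
grip_width: 0.87
```

Request:
{"method": "play_rows", "body": {
  "rows": [
    [0,0,0,0,0,0,0],
    [0,0,-0.001,0,0,0,0],
    [0,0,-0.0023,0.0,-0.1,0,0],
    [0,0,-0.0023,0,-0.1,0,0],
    [0,0,-0.0023,0,-0.1,0,0.3],
    [0,0,-0.0023,0,-0.1,0,0.4],
    [0,0,-0.0023,0,-0.1,0,0.4],
    [0,0,-0.0023,0,-0.1,0,0.4],
    [0,0,-0.0023,0,-0.1,0,0.4]
  ]
}}

```text
time: 9.5
eef_pos: [0.6065, -0.1961, 0.0378]
eef_rot: [[-0.179, 0.984, -0.002], [0.984, 0.179, -0.003], [-0.002, -0.002, -1.0]]
force: [-2.1, 1.7, 5.0]
grip_width: 0.859
```

Request:
{"method": "play_rows", "body": {
  "rows": [
    [0,0.001,0,0,0,0,0.4],
    [0,0.002,0,0,0,0,0.4],
    [0,0.003,0,0,0,0,0.4],
    [0,0.003,0,0,0,0,0.4],
    [0,0.003,0,0,0,0,0.4]
  ]
}}

```text
time: 9.92
eef_pos: [0.6083, -0.196, 0.0379]
eef_rot: [[-0.179, 0.984, -0.005], [0.984, 0.179, -0.003], [-0.002, -0.005, -1.0]]
force: [-4.4, -0.2, 5.0]
grip_width: 0.86
```

```bash
python3 snap.py wrist w7; python3 - <<'E'
from fit import *
W=load("pics/w7.npz"); P=world(W); print(np.nanmedian(P[200:250,220:330][...,2]))
cv2.imwrite("pics/w7z.png",cv2.resize(W["im"][160:380,160:440][:,:,::-1],None,fx=2.7,fy=2.7,interpolation=cv2.INTER_CUBIC))
E
```

```text
{'time': 9.9667, 'qpos': [28.6878, 36.0688, -20.1907, 99.2543, 16.2425, 47.7802, 11.3102], 'dq': [-0.1125, -0.0912, -0.0177, -0.0396, 0.0151, 0.0613, 0.0844], 'tau': [-1.047, -49.2911, -4.8041, -20.2047, -0.0246, -1.3989, -0.0184], 'eef_pos': [0.6083, -0.196, 0.0379], 'eef_rot': [[-0.1788, 0.9839, -0.0047], [0.9839, 0.1788, -0.0031], [-0.0022, -0.0051, -1.0]], 'force': [-4.4365, -0.9697, 6.3791], 'torque': [-0.0189, 0.8853, 0.0446], 'grip_width': 0.8596}
0.024875836310325392
```

View pics/w7z.png

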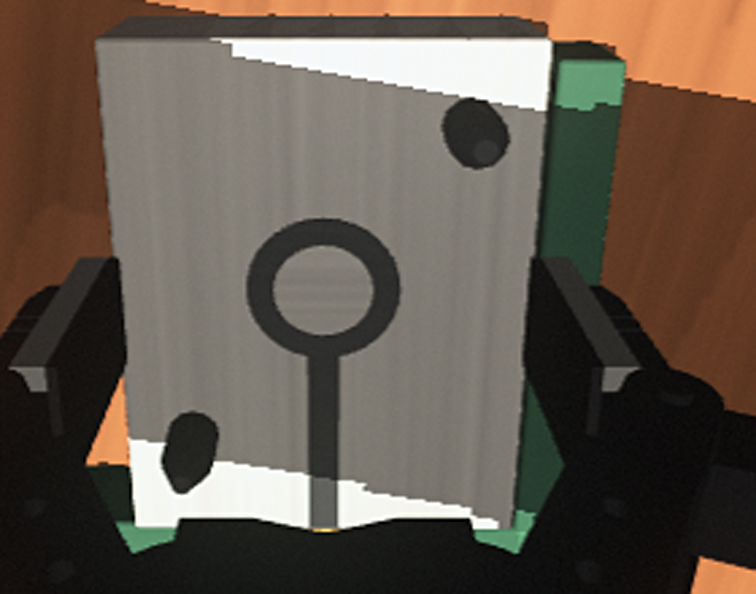

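Request:
{"method": "play_rows", "body": {
  "rows": [
    [-0.001,0,0,0,0,0,0.4],
    [-0.002,0,0,0,0,0,0.4],
    [-0.003,0,0,0,0,0,0.4],
    [-0.004,0,0,0,0,0,0.4],
    [-0.005,0,0,0,0,0,0.4],
    [-0.006,0,0,0,0,0,0.4],
    [-0.006,0,0,0,0,0,0.4],
    [-0.006,0,0,0,0,0,0.4]
  ]
}}

```text
time: 10.63
eef_pos: [0.61, -0.2, 0.0379]
eef_rot: [[-0.179, 0.984, -0.004], [0.984, 0.179, -0.001], [0.0, -0.004, -1.0]]
force: [-1.6, 5.3, 3.0]
grip_width: 0.864
```

```bash
python3 snap.py wrist w8; python3 - <<'E'
from fit import *
W=load("pics/w8.npz"); P=world(W); print(np.nanmedian(P[200:250,220:330][...,2]))
cv2.imwrite("pics/w8z.png",cv2.resize(W["im"][160:380,160:440][:,:,::-1],None,fx=2.7,fy=2.7,interpolation=cv2.INTER_CUBIC))
E
```

```text
{'time': 10.6833, 'qpos': [29.06, 36.306, -20.2447, 98.8241, 16.1361, 47.956, 11.8301], 'dq': [-0.0458, 0.0811, 0.1256, 0.003, -0.0674, 0.1054, 0.0493], 'tau': [3.1212, -51.0431, -0.7989, -20.0973, 1.4009, -0.3307, 0.0375], 'eef_pos': [0.61, -0.2, 0.0379], 'eef_rot': [[-0.1794, 0.9838, -0.0039], [0.9838, 0.1794, -0.0007], [-0.0, -0.004, -1.0]], 'force': [-2.0579, 5.9424, 3.7], 'torque': [1.2395, 0.1479, -0.0448], 'grip_width': 0.8597}
0.024840490134109126
```

View pics/w8z.png

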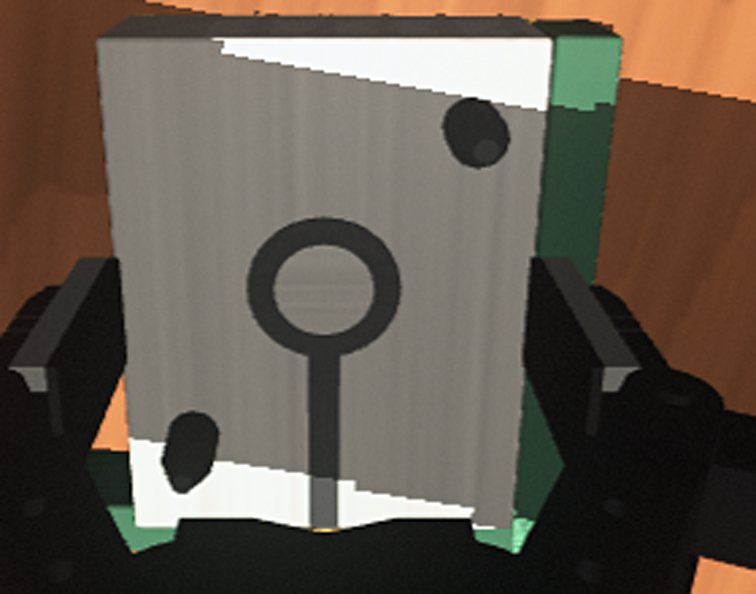

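Request:
{"method": "play_rows", "body": {
  "rows": [
    [-0.0005,0.0005,0,0,0,0,0.4],
    [-0.001,0.001,0,0,0,0,0.4],
    [-0.0015,0.0015,0,0,0,0,0.4],
    [-0.0015,0.0015,0,0,0,0,0.4],
    [-0.0015,0.0015,0,0,0,0,0.4]
  ]
}}

```text
time: 11.1
eef_pos: [0.6102, -0.2, 0.0379]
eef_rot: [[-0.179, 0.984, -0.008], [0.984, 0.179, 0.001], [0.002, -0.008, -1.0]]
force: [-6.5, 5.5, 7.7]
grip_width: 0.86
```

Request:
{"method": "play_rows", "body": {
  "rows": [
    [0,0,0,0,0,0,0],
    [0,0,0,0,0,0,0],
    [0,0,-0.003,0,0,0,0],
    [0,0,-0.006,0,0,0,0],
    [0,0,-0.03,0,0,0,0],
    [0,0,-0.06,0,0,0,0],
    [0,0,-0.09,0,0,0,0],
    [0,0,-0.12,0,0,0,0],
    [0,0,-0.15,0,0,0,0],
    [0,0,-0.18,0,0,0,0],
    [0,0,-0.18,0,0,0,0],
    [0,0,-0.18,0,0,0,0]
  ]
}}

```text
time: 12.1
eef_pos: [0.6132, -0.201, 0.2208]
eef_rot: [[-0.179, 0.984, -0.002], [0.984, 0.179, -0.001], [-0.001, -0.002, -1.0]]
force: [-0.2, 1.0, -0.6]
grip_width: 0.999
```

```bash
python3 snap.py wrist w9
```

```text
{'time': 12.15, 'qpos': [31.3066, 25.3318, -23.1676, 90.628, 10.6444, 66.5667, 16.1151], 'dq': [-0.1923, 1.6295, 0.2379, 2.2125, -0.0304, 0.0622, 0.0267], 'tau': [-0.107, -49.5628, -3.9492, -25.6564, 0.0061, -0.0297, 0.0018], 'eef_pos': [0.6119, -0.2008, 0.2188], 'eef_rot': [[-0.1786, 0.9839, -0.0061], [0.9839, 0.1786, -0.0001], [0.001, -0.006, -1.0]], 'force': [-0.1724, -0.6677, -1.3131], 'torque': [-0.0226, 0.0006, -0.0401], 'grip_width': 0.9998}
```

View pics/w9.png

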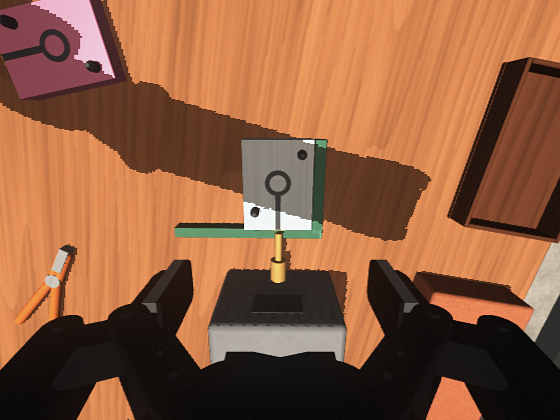

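```bash
python3 - <<'E'
from fit import *
W=load("pics/w9.npz"); P=world(W); hsv=cv2.cvtColor(W["im"],cv2.COLOR_RGB2HSV)
m=big(bl(W,(225,335,130,240))&(P[...,2]>.0215)&(P[...,2]<.03)&(hsv[...,1]<70))
g=ray(W,np.argwhere(m)[:,::-1],.024)[:,:2]; r=rect(g); print("lower",r[:4],np.nanmedian(P[m][:,2]))
im=cv2.resize(W["im"][:,:,::-1],None,fx=4,fy=4,interpolation=cv2.INTER_CUBIC)
def dr(t,yaw,rects,zt,col):
    a=np.deg2rad(yaw);R=np.array([[np.cos(a),-np.sin(a)],[np.sin(a),np.cos(a)]])
    for (x0,x1,y0,y1) in rects:
        q=np.array([[x0,y0],[x1,y0],[x1,y1],[x0,y1]])@R.T+t
        uv=proj(W,np.c_[q,np.full(4,zt)]); cv2.polylines(im,[np.round((uv+.5)*4).astype(np.int32)],True,col,1)
D=[.610,-.1997]
dr(D,10.13,[(-.12,.05,-.062,-.05),(.038,.05,-.062,.05)],.018,(255,0,255))
dr(D,10.13,[(-.038,.038,-.05,.05)],.024,(0,0,255)); 
cv2.imwrite("pics/ov9.png",im[500:980,680:1340])
E
```

```text
lower (array([ 0.6087484 , -0.19887105], dtype=float32), np.float32(-169.68661), np.float32(0.09920098), np.float32(0.075853005)) 0.024888588736769912
```

View pics/ov9.png

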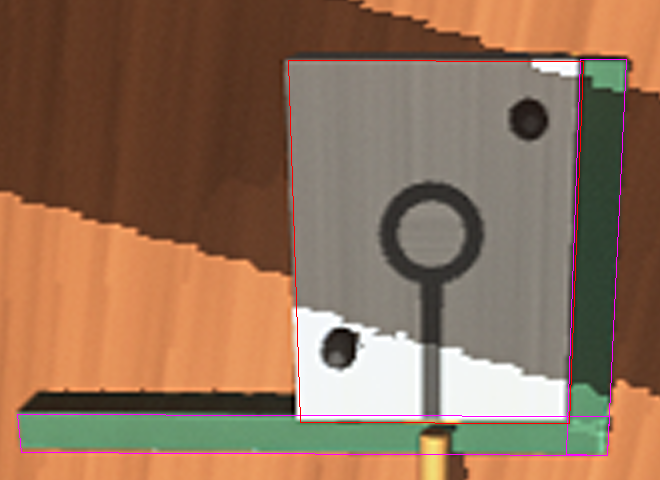

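Request:
{"method": "play_rows", "body": {
  "rows": [
    [0.035,0.002,-0.02,0,0,-1.3,0],
    [0.07,0.004,-0.02,0,0,-2.6,0],
    [0.105,0.006,-0.02,0,0,-3.9,0],
    [0.14,0.008,-0.02,0,0,-5.2,0],
    [0.175,0.01,-0.02,0,0,-6.5,0],
    [0.21,0.012,-0.02,0,0,-7.8,0],
    [0.245,0.014,-0.02,0,0,-9.1,0],
    [0.28,0.016,-0.02,0,0,-10.4,0],
    [0.315,0.018,-0.02,0,0,-11.7,0],
    [0.35,0.02,-0.02,0,0,-13,0],
    [0.385,0.022,-0.02,0,0,-14.3,0],
    [0.41,0.024,-0.02,0,0,-15.7,0],
    [0.424,0.024,-0.02,0,0,-15.7,0],
    [0.424,0.024,-0.02,0,0,-15.7,0],
    [0.424,0.024,-0.02,0,0,-15.7,0],
    [0.424,0.024,-0.02,0,0,-15.7,0]
  ]
}}

```text
time: 13.48
eef_pos: [0.5602, 0.2184, 0.2379]
eef_rot: [[-0.436, 0.9, -0.008], [0.9, 0.436, -0.002], [0.001, -0.008, -1.0]]
force: [0.8, -0.5, 0.8]
grip_width: 0.999
```

```bash
python3 snap.py wrist w10
```

```text
{'time': 13.5333, 'qpos': [1.9788, 21.8703, -35.3783, 95.168, 13.355, 67.6868, -10.8364], 'dq': [0.3602, -0.3096, -0.1511, -0.3367, -0.2402, -0.0348, -0.2198], 'tau': [-0.8131, -42.0741, -5.6593, -24.3556, -0.0555, 0.0125, 0.003], 'eef_pos': [0.5604, 0.2181, 0.2381], 'eef_rot': [[-0.4354, 0.9002, -0.0072], [0.9002, 0.4354, -0.002], [0.0013, -0.0073, -1.0]], 'force': [0.7575, 0.2497, 0.2588], 'torque': [-0.0082, 0.0242, -0.0374], 'grip_width': 1.0003}
```

View pics/w10.png

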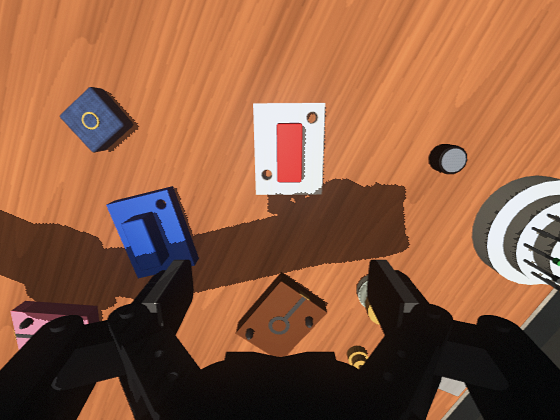

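```bash
python3 - <<'E'
from fit import *
W=load("pics/w10.npz"); P=world(W); hsv=cv2.cvtColor(W["im"],cv2.COLOR_RGB2HSV)
m=bl(W,(240,340,92,205))&(P[...,2]>.0165)&(P[...,2]<.026)&(hsv[...,1]<70)
m=big(m); g=ray(W,np.argwhere(m)[:,::-1],.02)[:,:2]; r=rect(g); print("upper",r[:4],np.nanmedian(P[m][:,2]))
mr=big(bl(W,(240,340,92,205))&(P[...,2]>.043)&(P[...,2]<.053)); gr=ray(W,np.argwhere(mr)[:,::-1],.048)[:,:2]; rr=rect(gr); print("rib",rr[:4],np.nanmedian(P[mr][:,2]))
c=r[0]; 
# holes: inside plate, not in mask
h=cv2.morphologyEx(m.astype(np.uint8),cv2.MORPH_CLOSE,np.ones((15,15)))>0
hm=h&~m&~(cv2.dilate(mr.astype(np.uint8),np.ones((9,9)))>0)&((hsv[...,1]>70))
k,l,st,ce=cv2.connectedComponentsWithStats(hm.astype(np.uint8))
for i in range(1,k):
    if st[i,4]>20:
        q=ray(W,ce[i],.02)[0,:2]
        for yaw in (r[1],):
            a=np.deg2rad(yaw); R=np.array([[np.cos(a),-np.sin(a)],[np.sin(a),np.cos(a)]])
            print(st[i],ce[i],(R.T@(q-c)*1000).round(1), yaw)
im=cv2.resize(W["im"][85:215,220:360][:,:,::-1],None,fx=4.5,fy=4.5,interpolation=cv2.INTER_CUBIC); cv2.imwrite("pics/w10z.png",im)
t=np.array([*rr[0],.048])-W["p"]; print("rib in tool",W["rot"].T@t,"yaw tool y",np.rad2deg(np.arctan2(W["rot"][1,1],W["rot"][0,1])))
E
```

```text
upper (array([0.549546, 0.256793], dtype=float32), np.float32(-153.79945), np.float32(0.10001452), np.float32(0.07601193)) 0.0207716811731413
rib (array([0.5492108 , 0.25695485], dtype=float32), np.float32(-152.93874), np.float32(0.05966558), np.float32(0.02536167)) 0.04870987191702739
[307 112  10  11  79] [311.34177215 117.2278481 ] [-24.7 -35.2] -153.79945
[263 170   9   7  49] [266.83673469 172.97959184] [24.3 25.2] -153.79945
rib in tool [0.03925646 0.00844965 0.18988818] yaw tool y 25.861459231233734
```

View pics/w10z.png

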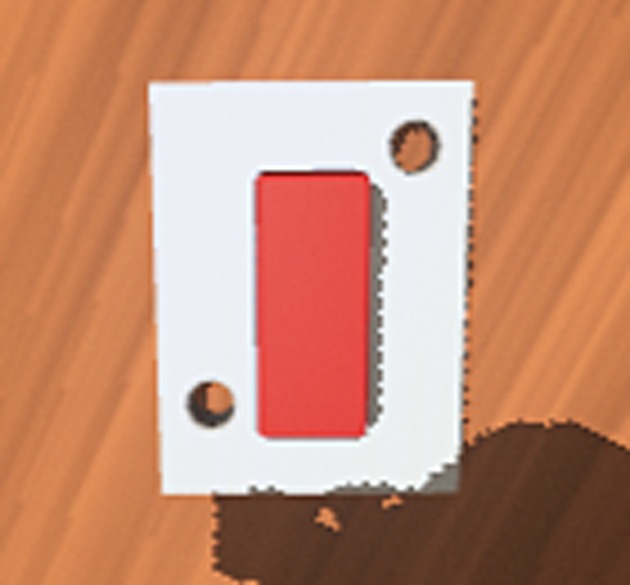

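Request:
{"method": "play_rows", "body": {
  "rows": [
    [0.015,0.003,0,-0.1,0,-0.3,0.2],
    [0.03,0.006,0.02,-0.2,-0.1,-0.3,0.4],
    [0.0393,0.0084,0.05,-0.4,-0.1,-0.3,0.4],
    [0.0393,0.0084,0.08,-0.4,-0.1,-0.3,0.4],
    [0.0393,0.0084,0.11,-0.4,-0.1,-0.3,0.4],
    [0.0393,0.0084,0.14,-0.4,-0.1,-0.3,0.4],
    [0.0393,0.0084,0.16,-0.4,-0.1,-0.3,0.4],
    [0.0393,0.0084,0.175,-0.4,-0.1,-0.3,0.4],
    [0.0393,0.0084,0.183,-0.4,-0.1,-0.3,0.4],
    [0.0393,0.0084,0.188,-0.4,-0.1,-0.3,0.4],
    [0.0393,0.0084,0.188,-0.4,-0.1,-0.3,0.4],
    [0.0393,0.0084,0.188,-0.4,-0.1,-0.3,0.4]
  ]
}}

```text
time: 14.53
eef_pos: [0.5501, 0.2571, 0.0509]
eef_rot: [[-0.44, 0.898, 0.001], [0.898, 0.44, 0.0], [-0.0, 0.001, -1.0]]
force: [0.9, -0.0, 1.0]
grip_width: 0.599
```

```bash
python3 snap.py wrist w11
```

```text
{'time': 14.5833, 'qpos': [-5.5393, 34.2708, -31.3201, 103.5701, 23.0505, 48.4975, -21.8606], 'dq': [0.0412, -0.4053, -0.2307, -0.0865, 0.0813, -0.0779, -0.0138], 'tau': [0.0225, -47.5866, -6.505, -18.476, 0.0101, 0.0217, -0.0015], 'eef_pos': [0.5503, 0.2572, 0.0513], 'eef_rot': [[-0.4398, 0.8981, 0.0018], [0.8981, 0.4398, 0.0005], [-0.0004, 0.0018, -1.0]], 'force': [-0.1283, -0.261, -0.0767], 'torque': [0.0529, -0.0158, -0.0409], 'grip_width': 0.5993}
```

View pics/w11.png

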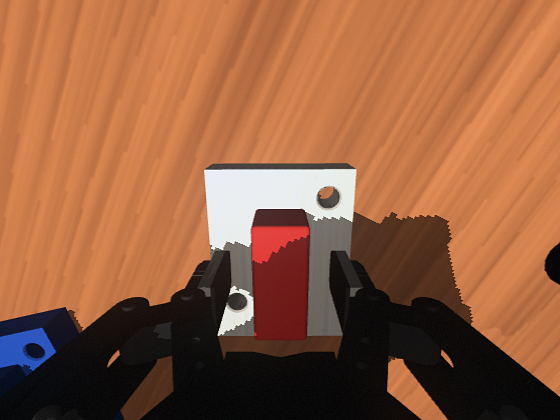

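Well aligned about the rib. Close with a firm grip.

Request:
{"method": "play_rows", "body": {
  "rows": [
    [0,0,0.001,0,0,0,0.6],
    [0,0,0.001,0,0,0,0.8],
    [0,0,0.001,0,0,0,1],
    [0,0,0.001,0,0,0,1],
    [0,0,0.001,0,0,0,1],
    [0,0,0.001,0,0,0,1],
    [0,0,0.001,0,0,0,1]
  ],
  "grip_force": 80
}}

```text
time: 15.17
eef_pos: [0.5511, 0.2576, 0.0516]
eef_rot: [[-0.44, 0.898, 0.004], [0.898, 0.44, 0.001], [-0.001, 0.004, -1.0]]
force: [-1.0, 0.0, 6.7]
grip_width: 0.286
```

Request:
{"method": "play_rows", "body": {
  "rows": [
    [0,0,-0.005,0,0,0,1],
    [0,0,-0.02,0,0,0,1],
    [0,0,-0.04,0,0,0,1],
    [0,0,-0.06,0,0,0,1],
    [0,0,-0.08,0,0,0,1],
    [0,0,-0.09,0,0,0,1],
    [0,0,-0.09,0,0,0,1],
    [0,0,-0.09,0,0,0,1]
  ]
}}

```text
time: 15.83
eef_pos: [0.5504, 0.2571, 0.1411]
eef_rot: [[-0.44, 0.898, 0.003], [0.898, 0.44, 0.0], [-0.001, 0.003, -1.0]]
force: [0.6, -1.4, -5.0]
grip_width: 0.285
```

```bash
python3 snap.py wrist w12; python3 - <<'E'
from fit import *
W=load("pics/w12.npz"); P=world(W); hsv=cv2.cvtColor(W["im"],cv2.COLOR_RGB2HSV)
Q=(P-W["p"])@W["rot"]
cv2.imwrite("pics/w12.png",W["im"][:,:,::-1])
m=bl(W,(150,420,130,345))&(hsv[...,1]<70)&(hsv[...,2]>90)&(Q[...,2]>.02)&(Q[...,2]<.045); m=big(m)
q=Q[m]; print("plate top plane in tool:", np.linalg.lstsq(np.c_[q[:,:2],np.ones(len(q))],q[:,2],rcond=None)[0], len(q))
print("extent",np.percentile(q[:,0],[.5,99.5]),np.percentile(q[:,1],[.5,99.5]))
E
```

```text
{'time': 15.8833, 'qpos': [-3.1077, 27.9073, -34.2566, 100.3818, 18.3202, 57.2926, -18.2006], 'dq': [-0.0664, 0.8069, 0.2886, 0.6447, -0.0996, 0.2192, 0.0629], 'tau': [-0.0901, -48.8852, -6.9769, -24.2973, 0.021, -0.093, 0.0009], 'eef_pos': [0.5498, 0.2568, 0.1402], 'eef_rot': [[-0.4396, 0.8982, 0.0013], [0.8982, 0.4396, -0.0004], [-0.0009, 0.001, -1.0]], 'force': [-0.4981, -0.5585, -5.2121], 'torque': [0.0163, 0.0621, 0.0143], 'grip_width': 0.2853}
plate top plane in tool: [0.00017737 0.00414407 0.03083461] 10100
extent [-0.01335248  0.05022952] [-0.03819875  0.03719175]
```

View pics/w12.png

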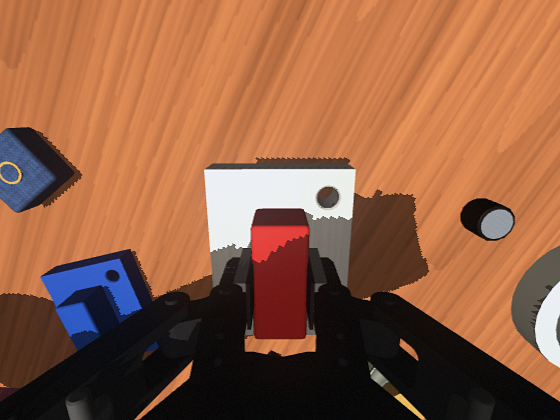

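```bash
python3 - <<'E'
from fit import *
W=load("pics/w12.npz"); P=world(W); hsv=cv2.cvtColor(W["im"],cv2.COLOR_RGB2HSV); R=W["rot"];p=W["p"]
Q=(P-p)@R
zt=p[2]-.0308
# +y edge & side edges of plate top: mask
m=bl(W,(190,370,150,300))&(Q[...,2]>.026)&(Q[...,2]<.036)&(hsv[...,1]<80)
cl=cv2.morphologyEx(big(m).astype(np.uint8),cv2.MORPH_CLOSE,np.ones((3,3)))>0
L=[];Rr=[]
for v in range(175,235):
    c=np.where(cl[v])[0]; L.append((c.min()-.5,v)); Rr.append((c.max()+.5,v))
T=[]
for u in range(215,345):
    r=np.where(cl[:,u])[0]; T.append((u,r.min()-.5))
def tl(px): return ((ray(W,np.array(px),zt)-p)@R)
for n,px in (("L",L),("R",Rr),("T",T)):
    t=tl(px); 
    if n=="T": a=np.polyfit(t[:,1],t[:,0],1); print(n,"slope deg",np.rad2deg(np.arctan(a[0])),"x edge at y0",a[1])
    else: a=np.polyfit(t[:,0],t[:,1],1); print(n,"slope deg",np.rad2deg(np.arctan(a[0])),"y edge at x0",a[1])
mh=bl(W,(315,342,183,212))&~m
k,l,st,ce=cv2.connectedComponentsWithStats(mh.astype(np.uint8)); 
for i in range(1,k): print(st[i],tl(ce[i]).round(4))
E
```

```text
L slope deg -0.24460664227725534 y edge at x0 -0.03839931459919397
R slope deg -0.08988906014290032 y edge at x0 0.03744976536804894
T slope deg -0.030091469966089905 x edge at y0 0.05109303081434065
[317 187  20  19 310] [[0.0362 0.0238 0.0308]]
[320 207   1   1   1] [[0.0303 0.0207 0.0308]]
```

Request:
{"method": "play_rows", "body": {
  "rows": [
    [-0.015,-0.005,0,0,0,0.5,1],
    [-0.045,-0.015,0,0,0,1.6,1],
    [-0.078,-0.026,0,0,0,2.8,1],
    [-0.111,-0.037,0,0,0,4,1],
    [-0.144,-0.049,0,0,0,5.2,1],
    [-0.177,-0.06,0,0,0,6.4,1],
    [-0.21,-0.071,0,0,0,7.6,1],
    [-0.243,-0.082,0,0,0,8.8,1],
    [-0.276,-0.093,0,0,0,10,1],
    [-0.309,-0.104,0,0,0,11.2,1],
    [-0.342,-0.115,0,0,0,12.4,1],
    [-0.375,-0.126,0.005,0,0,13.6,1],
    [-0.4,-0.135,0.01,0,0,14.8,1],
    [-0.42,-0.142,0.015,0,0,15.9,1],
    [-0.4363,-0.147,0.02,0,0,15.9,1],
    [-0.4363,-0.147,0.025,0,0,15.9,1],
    [-0.4363,-0.147,0.025,0,0,15.9,1],
    [-0.4363,-0.147,0.025,0,0,15.9,1],
    [-0.4363,-0.147,0.025,0,0,15.9,1]
  ]
}}

```text
time: 17.47
eef_pos: [0.61, -0.1971, 0.1155]
eef_rot: [[-0.18, 0.984, 0.001], [0.984, 0.18, 0.001], [0.001, 0.002, -1.0]]
force: [0.8, 0.8, -4.0]
grip_width: 0.285
```

```bash
python3 snap.py wrist w13;  python3 snap.py scene s13 >/dev/null; python3 - <<'E'
from fit import *
S=load("pics/s13.npz"); cv2.imwrite("pics/s13z.png",cv2.resize(S["im"][110:270,60:300][:,:,::-1],None,fx=3.3,fy=3.3,interpolation=cv2.INTER_CUBIC))
E
```

```text
{'time': 17.5167, 'qpos': [31.8258, 30.9536, -24.1161, 96.66, 14.7058, 55.4394, 12.7432], 'dq': [0.0494, -0.3061, 0.3905, -0.3233, 0.2041, 0.0719, -0.0797], 'tau': [0.3799, -52.0836, -4.7323, -23.2638, 0.0299, 0.0164, 0.0004], 'eef_pos': [0.6102, -0.1974, 0.1158], 'eef_rot': [[-0.1799, 0.9837, 0.0019], [0.9837, 0.1799, 0.0008], [0.0004, 0.002, -1.0]], 'force': [-1.0467, 0.1162, -4.2878], 'torque': [0.0081, -0.0227, 0.0062], 'grip_width': 0.2846}
```

View pics/w13.png

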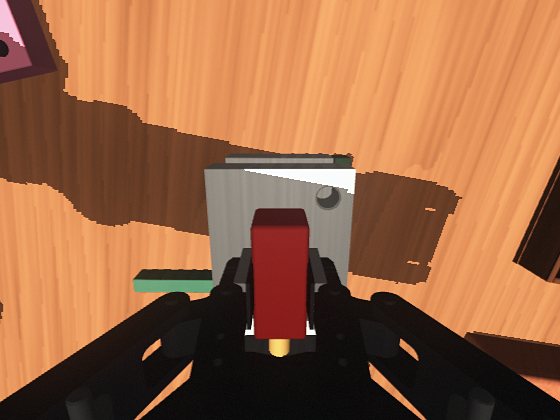

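View pics/s13z.png

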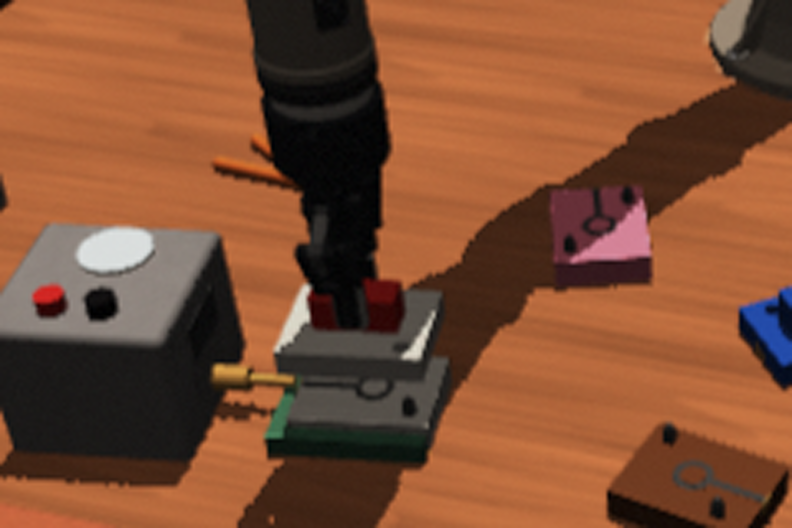

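Request:
{"method": "play_rows", "body": {
  "rows": [
    [-0.001,-0.0005,0.0,0,0,0,1],
    [-0.0022,-0.001,0.004,0,0,0,1],
    [-0.0022,-0.001,0.01,0,0,0,1],
    [-0.0022,-0.001,0.016,0,0,0,1],
    [-0.0022,-0.001,0.021,0,0,0,1],
    [-0.0022,-0.001,0.0255,0,0,0,1],
    [-0.0022,-0.001,0.0255,0,0,0,1],
    [-0.0022,-0.001,0.0255,0,0,0,1]
  ]
}}

```text
time: 18.23
eef_pos: [0.6093, -0.2001, 0.0898]
eef_rot: [[-0.18, 0.984, 0.001], [0.984, 0.18, 0.001], [0.0, 0.001, -1.0]]
force: [0.3, -0.2, -4.1]
grip_width: 0.285
```

```bash
python3 snap.py scene s14;  python3 snap.py top t14 >/dev/null; python3 - <<'E'
from fit import *
S=load("pics/s14.npz"); cv2.imwrite("pics/s14z.png",cv2.resize(S["im"][180:270,120:220][:,:,::-1],None,fx=7,fy=6.5,interpolation=cv2.INTER_CUBIC))
E
```

```text
{'time': 18.2833, 'qpos': [31.6045, 32.6709, -23.5365, 97.566, 15.6188, 52.908, 12.2667], 'dq': [0.0728, -0.5308, -0.1025, -0.427, 0.0879, 0.06, -0.0717], 'tau': [0.0265, -52.8825, -4.9973, -22.3148, 0.0107, 0.0254, -0.0007], 'eef_pos': [0.6097, -0.2001, 0.0903], 'eef_rot': [[-0.1795, 0.9837, 0.0021], [0.9838, 0.1795, 0.0004], [0.0, 0.0021, -1.0]], 'force': [0.6838, 0.4967, -3.0049], 'torque': [-0.0068, -0.038, 0.0439], 'grip_width': 0.2867}
```

View pics/s14z.png

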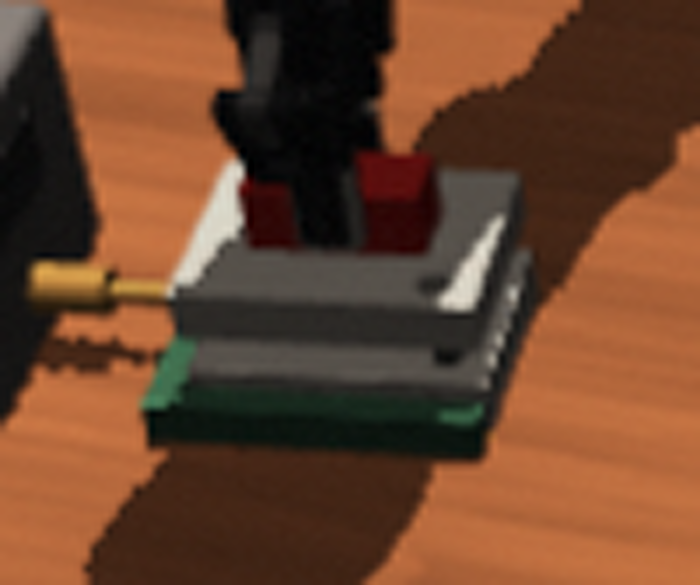

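Request:
{"method": "play_rows", "body": {
  "rows": [
    [0,0,0.0015,0,0,0,1],
    [0,0,0.003,0,0,0,1],
    [0,0,0.0045,0,0,0,1],
    [0,0,0.006,0,0,0,1],
    [0,0,0.0075,0,0,0,1],
    [0,0,0.009,0,0,0,1],
    [0,0,0.009,0,0,0,1]
  ]
}}

```text
time: 18.92
eef_pos: [0.6097, -0.1998, 0.0811]
eef_rot: [[-0.18, 0.984, 0.002], [0.984, 0.18, 0.001], [0.0, 0.002, -1.0]]
force: [0.4, 1.5, -5.4]
grip_width: 0.285
```

Request:
{"method": "play_rows", "body": {
  "rows": [
    [0,0,0.001,0,0,0,1],
    [0,0,0.002,0,0,0,1],
    [0,0,0.003,0,0,0,1],
    [0,0,0.004,0,0,0,1],
    [0,0,0.005,0,0,0,1],
    [0,0,0.005,0,0,0,1]
  ]
}}

```text
time: 19.42
eef_pos: [0.6097, -0.1998, 0.0759]
eef_rot: [[-0.18, 0.984, 0.002], [0.984, 0.18, 0.001], [0.0, 0.002, -1.0]]
force: [-0.4, 0.2, -4.3]
grip_width: 0.285
```

Request:
{"method": "play_rows", "body": {
  "rows": [
    [0,0,0.0005,0,0,0,1],
    [0,0,0.001,0,0,0,1],
    [0,0,0.0015,0,0,0,1],
    [0,0,0.0015,0,0,0,1]
  ]
}}

```text
time: 19.75
eef_pos: [0.6097, -0.1998, 0.0756]
eef_rot: [[-0.18, 0.984, 0.002], [0.984, 0.18, 0.0], [0.0, 0.002, -1.0]]
force: [-2.4, 0.9, 4.6]
grip_width: 0.286
```

Request:
{"method": "play_rows", "body": {
  "rows": [
    [0,0,0.001,0,0,0,1],
    [0,0,0.0015,0,0,0,1],
    [0,0,0.002,0,0,0,1],
    [0,0,0.002,0,0,0,1],
    [0,0,0.002,0,0,0,1],
    [0,0,0.002,0,0,0,1]
  ]
}}

```text
time: 20.25
eef_pos: [0.6097, -0.1998, 0.0756]
eef_rot: [[-0.18, 0.984, 0.001], [0.984, 0.18, -0.0], [-0.0, 0.001, -1.0]]
force: [-6.3, 1.6, 11.7]
grip_width: 0.286
```

```bash
python3 - <<'E'
from plant import get_state
s=get_state(); print({k:s[k].round(4).tolist() for k in ("eef_pos","eef_rot","force","torque")})
E
python3 snap.py scene s15;  python3 snap.py wrist w15 ; python3 - <<'E'
from fit import *
S=load("pics/s15.npz"); cv2.imwrite("pics/s15z.png",cv2.resize(S["im"][180:270,120:220][:,:,::-1],None,fx=7,fy=6.5,interpolation=cv2.INTER_CUBIC))
E
```

```text
{'eef_pos': [0.6097, -0.1998, 0.0756], 'eef_rot': [[-0.1795, 0.9838, 0.0015], [0.9838, 0.1795, -0.0002], [-0.0005, 0.0014, -1.0]], 'force': [-6.3434, 1.5653, 11.652], 'torque': [0.3766, 1.3115, 0.0495]}
{'time': 20.3, 'qpos': [31.2875, 33.6958, -23.1954, 98.0453, 16.2108, 51.4989, 11.7711], 'dq': [-0.0815, 0.007, -0.0082, -0.0228, 0.0617, 0.0097, -0.0013], 'tau': [-0.095, -44.9424, -3.9004, -20.466, 0.4557, -2.0567, 0.0019], 'eef_pos': [0.6097, -0.1998, 0.0756], 'eef_rot': [[-0.1796, 0.9837, 0.0015], [0.9837, 0.1796, -0.0003], [-0.0005, 0.0014, -1.0]], 'force': [-7.2389, 2.2181, 12.2621], 'torque': [0.4303, 1.3368, 0.0243], 'grip_width': 0.2802}
{'time': 20.35, 'qpos': [31.2873, 33.695, -23.1938, 98.0461, 16.2055, 51.4975, 11.7733], 'dq': [0.0488, -0.0207, 0.0074, -0.0364, 0.0379, -0.0416, -0.0211], 'tau': [-0.0949, -44.9433, -3.901, -20.4654, 0.4555, -2.0565, 0.0018], 'eef_pos': [0.6097, -0.1998, 0.0756], 'eef_rot': [[-0.1795, 0.9837, 0.0015], [0.9838, 0.1795, -0.0002], [-0.0005, 0.0014, -1.0]], 'force': [-6.4661, 2.0714, 11.8262], 'torque': [0.3549, 1.3172, 0.0338], 'grip_width': 0.2873}
```

View pics/s15z.png

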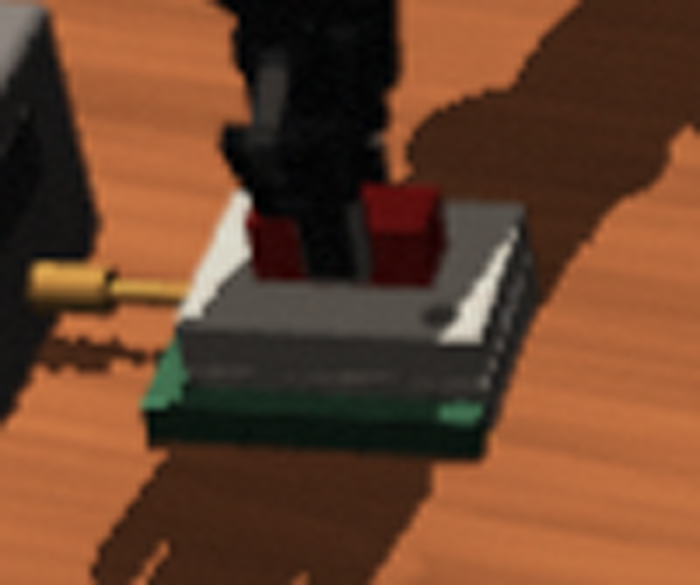

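View pics/w15.png

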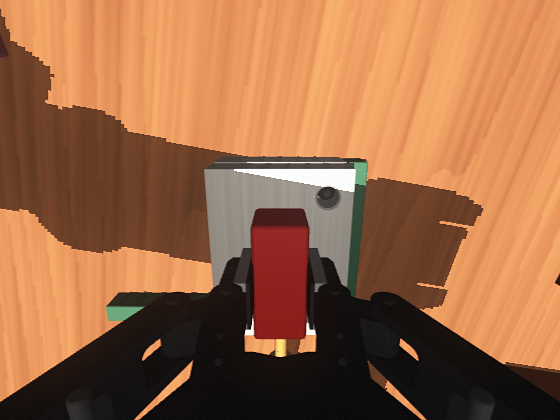

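```bash
python3 - <<'E'
from fit import *
from snap import snap
W=load("pics/w15.npz"); P=world(W); hsv=cv2.cvtColor(W["im"],cv2.COLOR_RGB2HSV)
m=big(bl(W,(190,370,150,300))&(P[...,2]>.035)&(P[...,2]<.055)&(hsv[...,1]<80))
q=P[m]; a=np.linalg.lstsq(np.c_[q[:,:2]-[.61,-.2],np.ones(len(q))],q[:,2],rcond=None)[0]; print("upper top plane",a)
T0=load("pics/top0.npz"); T=snap("top","t16")
d=cv2.absdiff(T0["im"],T["im"]).max(2)
P0=world(T0);P1=world(T)
for n,(u,v) in dict(jar=(258,140),weight=(292,134),loupe=(198,146),box=(236,267),hammer=(135,195),pliers=(418,268)).items():
    print(n,d[v-10:v+10,u-10:u+10].mean())
s=get_state() if 0 else None
E
```

```text
upper top plane [-0.00357601 -0.02234447  0.04505156]
jar 13.9825
weight 14.02
loupe 12.895
box 11.03
hammer 13.35
pliers 85.0325
```

```bash
python3 - <<'E'
from fit import *
for f,zr in (("w12",(.02,.045)),("w15",(.02,.045))):
    W=load(f"pics/{f}.npz"); P=world(W); hsv=cv2.cvtColor(W["im"],cv2.COLOR_RGB2HSV); Q=(P-W["p"])@W["rot"]
    m=bl(W,(210,350,172,235))&(hsv[...,1]<80)&(Q[...,2]>.026)&(Q[...,2]<.036)
    m=cv2.erode(big(m).astype(np.uint8),np.ones((5,5)))>0
    q=Q[m]; a=np.linalg.lstsq(np.c_[q[:,:2],np.ones(len(q))],q[:,2],rcond=None)[0]; print(f,a.round(4),len(q),np.std(q[:,2]-np.c_[q[:,:2],np.ones(len(q))]@a))
W=load("pics/w15.npz"); cv2.imwrite("pics/w15z.png",cv2.resize(W["im"][145:355,195:375][:,:,::-1],None,fx=4,fy=2.8,interpolation=cv2.INTER_CUBIC))
T=load("pics/t16.npz"); cv2.imwrite("pics/t16z.png",cv2.resize(T["im"][60:320,110:480][:,:,::-1],None,fx=2.1,fy=2.1))
E
```

```text
w12 [-0.0007  0.004   0.0309] 5130 0.0006046016732914655
w15 [-0.0017  0.0029  0.0309] 5428 0.0006101659769002896
```

View pics/t16z.png

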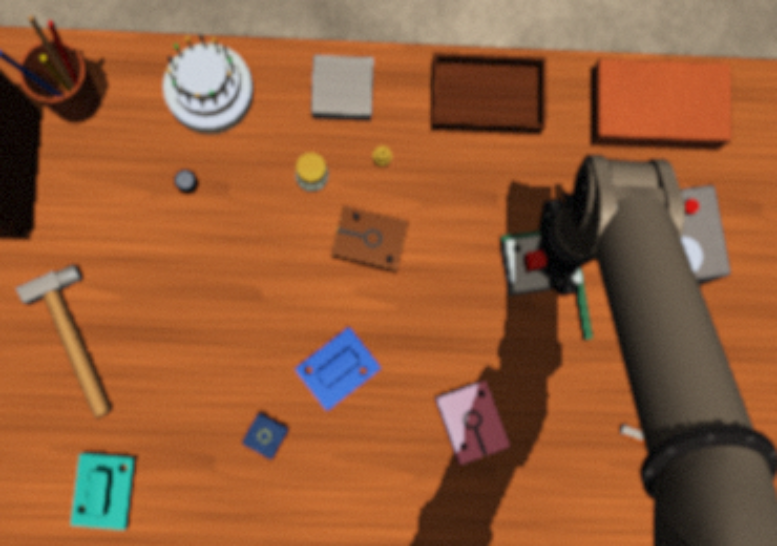

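View pics/w15z.png

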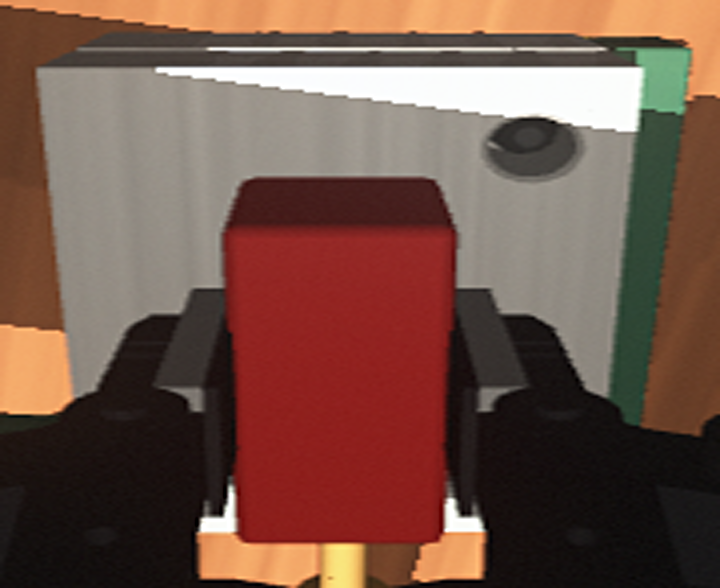

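```bash
python3 - <<'E'
from plant import *
s=get_state(); print(s["time"],s["eef_pos"].round(4),s["force"].round(2),s["grip_width"]); print(close_job()); s=get_state(); print(s["time"],s["force"].round(2))
E
```

```text
20.4 [ 0.6098 -0.1998  0.0756] [-7.56  3.12 11.23] 0.28797619615484576
the job is handed in; nothing more can be done
None
the job is handed in; nothing more can be done
```

I docked the lower half in the fence corner, set the upper half on its dowels and closed it. I handed the job in at 20.4 s of the 72 s, still gripping and pressing. No verdict was reported.

**Docking:** I gripped the lower half near its top edge and slid it into the corner. One finger caught on top of the 18 mm bar twice, so I re-gripped slightly higher each time. It ended about 1.2 mm in x and 0.8 mm in y from my fitted dock place, with a yaw error of about 0.2°.

**Fit:** The hole pattern showed which way round the upper half goes. It went down without resistance until the faces met at a TCP height of 0.0756 m, the height expected when fully closed. The upper plate's tilt measured about 0.003 rad.

**Press:** The wrist force at the end was 11 to 12 N upward. Adding the upper half's weight of about 4.5 N gives roughly 16 N between the halves.

**Checks that disagreed or were incomplete:**
- A first tilt estimate gave 0.022 rad. I put this down to edge pixels in the mask, because a repeat on the inside of the plate gave 0.003 rad.
- A sideways force of about 7 N remained. Its x part pushes the mould into bar 2, but the y part (2 to 3 N) pushes it slightly toward bar 1.
- The visible bystanders look undisturbed in the top picture. The pliers were mostly hidden by the arm at the end, so I could not fully check them; the arm never worked near them.

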